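# Put the snap gauge away in its latched locker

### The job

Put the C-shaped snap gauge that lies at the front of the bench away in the grey gauge locker: lift the latch bar out of its catch by the black ball knob, swing the gate wide open, at least square to the locker's front, and hang the gauge by its bow on the hook inside, jaws hanging down. Leave the gate standing open with the gauge hanging still, and leave the other things on the bench, in the locker and on top of it where they are.

Things in the scene. Friction and masses are not known exactly. Their poses are not given: they have to be found in the camera images.
- locker: Grey sheet-steel gauge locker standing fixed on the bench, 100 deep (x) x 264 wide (y) x 340 high; origin at the centre of its underside, x to the back, y to the left seen from the front, z up; its open front at x -50 is closed by the gate. The roof, underside at z 330, has a drip edge reaching forward to x -74. Inside: floor top at z 34, back panel face at x +44, clear between the front posts y -108 to +108
- gate (a joint): Blue tube-frame gate with thin upright rods, 230 wide, z 40 to 318 above the bench, 12 thick, centred 58 in front of the locker's origin, hinged at the locker's left (+y) edge. 0 rad shut, grows as its right edge swings out towards the robot and on to the left, stop at 1.75; a light friction hinge (about 0.06 N m) that stays where it is left
- gate_hinge (a point): Point on the gate's upright hinge axis at latch height (z 165), in the middle of the gate's thickness; turns with the gate: its -y axis runs along the gate towards its free edge, its -x axis looks out of the gate's outer face
- gate_edge (a point): Middle of the gate's free upright (a 14 wide x 12 thick tube) at latch height, 226 from the hinge axis
- latch (a joint): Gravity latch bar, a flat steel bar 154 x 14 x 5 pivoted on the outer face of the gate, 110 from the hinge axis; its nose reaches past the gate's free edge to the right and lies in the catch on the locker's right post, behind an upright lip. 0 rad down in the catch, grows as the nose rises, stop at 0.40; clear of the lip from about 0.15. No spring: it falls back by its own weight (about 110 g) when let go, also when the gate is open
- latch_knob (a point): Centre of the black ball knob (22 diameter) on the latch bar, on an 8 thick stem pointing out of the gate; 42 in front of the gate's outer face, 62 from the bar's pivot towards the nose, 172 from the hinge axis. Raising it 20 lifts the bar by 0.33 rad. The frame is the bar's
- hook_seat (a point): Top of the round 8 thick steel hook inside the locker, 24 in front of the back panel's face, 134 above the bench, in the middle of the locker's width. The hook runs straight out from the back panel towards the gate (locker -x) for 45 and ends in a nose rising about 16 more, 29 in front of this point. Axes as the locker's
- hook: The steel hook itself, a fixed part of the locker; its origin is the locker's origin
- snap_gauge: Grey C-shaped snap gauge, 104 x 104 x 11 thick, 0.24 to 0.45 kg, lying flat at the front of the bench, right of the locker (the one on the dark board at the far right is not meant); origin at the centre of the C on its underside, z normal to the flat, bow towards +y, the jaws with a 49 gap towards -y. The bow is a flat bar about 18 wide: inner radius 34, outer radius 52; at both sides (x = -43 and +43) it can be pinched across those 18
- dial_indicator: Dial indicator lying on its back, 138 x 57 x 22, bystander; origin under its middle
- setting_ring_l: Dark setting ring, 72 diameter x 18, bystander; origin under its centre
- pot_magnet: Black pot magnet with a knob, 43 diameter x 37, bystander; origin under its centre
- thin_plug: Thin plug gauge, 24 diameter x 146, standing in the locker's left part, bystander; origin under its foot
- small_ring: Dark setting ring, 40 diameter x 12, lying in the locker's right front part, bystander; origin under its centre
- tape_roll: Roll of clear tape, 48 diameter x 18, lying on the locker's roof, bystander; origin under its centre
- bolt: Hex bolt standing on its head, 17 x 20 x 41, at the back left, bystander; origin under its head
- nut: Hex nut, 18 x 21 x 10, at the back left, bystander; origin under its centre

How it is judged:
On the way, in this order (a step that is already met when the one before it is completed fails the run):
1. the latch bar is lifted clear of its catch (value of joint latch above 0.15 rad), for 0.1 s.
2. the gate is swung wide open (value of joint gate above 1.4 rad), for 0.2 s.
At the end, for the whole second after the job is handed in: The gate stands open by at least 1.4 rad (80 degrees); the snap gauge hangs still on the hook by its bow, the hook inside its C (its origin within 60 mm of the hook seat), bow up and jaws down within 0.6 rad of vertical (value of joint gate above 1.4 rad and contact force between snap_gauge and hook above 0.5 N and distance between snap_gauge and hook_seat below 0.06 m and angle between snap_gauge's own y axis and vertical below 0.6 rad and linear speed of snap_gauge below 0.05 m/s); the robot touches nothing.
It fails at once if a bystander on the bench, in the locker or on its roof is shifted by more than 40 mm (distance of any of dial_indicator, setting_ring_l, pot_magnet, thin_plug, small_ring, tape_roll, bolt, nut from where it was at the start of the episode above 0.04 m).
It also fails if it takes over 61 s, if anything falls off the work surface, if the arm or the gripper's body presses on something with over 40 N, if the wrist force passes 120 N, or if a joint passes its speed limit or range.

### The arm

A 6-joint arm with a two-finger parallel gripper is mounted at the origin on a cart in front of the work surface, level with it; the furniture and walls round the work are solid. World frame = base frame: x ahead of the robot, y to its left, z up, the work surface at z = 0. Lengths are in m, angles in rad, forces in N, time in s.
With the tool pointing down it reaches from about 0.25 to 0.8 m from the base axis. Payload 8.5 kg.
Tool frame: the origin (TCP) lies at the very end of the fingers, on their centre line; the grasp point (between the pads) lies 19 mm behind it (r.grasp_offset is the distance from the TCP to the grasp point, in m); z points along the fingers, y is the direction in which the jaws open and shut (so a half turn about z gives the same grasp; the last joint's range is limited). The gripper opens to 85 mm and grips with 20 to 120 N. Pads are 22 mm wide; open, the fingers measure 114 mm over their backs; the gripper's body (76 mm by 85 mm) begins 54 mm behind the grasp point. The pads swing forward as they close: fully open they stand 13 mm farther back than shut.
Start: joints at [-1.226, 0.238, -0.013, 1.319, 0, 1.571], TCP at [0.177, -0.494, 0.231] pointing down, gripper open.
Joint ranges: [-2.66, 2.66], [-1.03, 1.9], [-1.14, 1.46], [-1.82, 2.27], [-1.45, 1.34], [-3.14, 3.14]. Speed limits (rad/s): [2.22, 2.22, 2.79, 3.14, 3.14, 3.14].

### API

Orientations are given as a rotation vector (axis times angle).
In Python, from workcell import r gives the robot as it stands. The module is installed in compiled form; this text tells all that it offers.
- The arm moves only by the tool jog_arm, never from a script. Its argument "plan" is a list that holds one entry, the list of rows, each a list of 7 numbers: the shift along the tool's x, y, z in m, then the turn, a rotation vector about the tool's x, y, z in degrees, then the opening, from 0 (shut) to 1 (fully open). In form: [[[dx, dy, dz, ax, ay, az, fingers], ...]]. A call has 1 to 5 rows; each row is the pose to reach, as a shift and turn from the pose measured when the call began, along the tool's axes at that moment; what a row does not reach only later rows make up. A row lasts 1/12 s, in which the tool goes at most 41.7 mm and 7.16 degrees, less where a joint would pass 70% of its speed; a pose out of reach is approached as far as the arm can. A call with a gripper value outside its range is refused whole. The fingers move at their own pace and stop on an object; "newtons" is the grip in N (left out, the last holds). Time passes only in rows, so rows that repeat a pose let the fingers close. It gives the time, the measured TCP pose, the force and the opening at its end, in the units of the state.
- r.get_state(): the state, without advancing time (a new reading comes with each control period).
- r.get_image(name): name is "scene" or "top" or "wrist"; returns a dict with "image" (420x560x3 uint8, red, green, blue), "range_z" (420x560 float32, m along the optical axis (not along the pixel's ray), 0 where there is no reading), "vfov" (degrees; the focal length in pixels is half the picture's height over the tangent of half this angle, whatever the lens; pixels are square), "cx", "cy" (the principal point, pixels), "distortion" ([k1, k2, p1, p2, k3] as OpenCV has them; the pictures are not rectified), "eye" and "orientation" of the camera in the world; the wrist camera has in their place "hand_eye" (4x4, takes a point from camera to tool coordinates, whose origin is the TCP and whose axes are the flange's). Camera axes: x right, y up, looking along -z (the intrinsics and any distortion apply to the point x, -y, -z); pixel columns grow to the right and rows downward; lengths in m; the calibration is good to about 2 mm. A picture is of the moment at which its call begins: read the wrist's pose just before it.
- r.hand_in(): hands the job in, once; it reports no verdict.
The state is a dict: "t": time; "joint_positions": joint angles; "qd": joint speeds; "effort": joint torques, N m; "eef_pos": TCP position; "tool_rot": TCP orientation; "wrist_force": force on the tool from outside, world axes, zero at the start; "torque": the same for the moment, N m; "finger_gap": opening from 0.0 (shut) to 1.0 (fully open).
Only numpy, scipy, OpenCV 4.12 (cv2) and the standard library are available. Lean on these libraries where they do the work, as an engineer would, in place of code of your own. Each camera call takes 0.05 s, during which the arm holds its last target. There are 200 camera calls.

## Working session

There is one attempt and no reset: what is moved stays moved. The work goes in short steps, Python scripts to look and compute and a tool call to move; the robot and the scene stay as the last step left them, time stands still between calls to the robot, and variables do not carry over. Pictures are saved under pics/ and viewed, about 8 in all and at most 12, crops included, and the job is handed in when it is done.

Besides the shell and the picture viewer there is one more tool, called as a command line: name --argument value ..., lists and objects as JSON in quotes. jog_arm: Moves the arm, as the interface text tells. Its arguments: {"type":"object","properties":{"plan":{"type":"array","items":{"type":"array","items":{"type":"array","items":{"type":"number"}}}},"newtons":{"type":"number"}},"required":["plan"]}

```bash
mkdir -p pics
cat > h.py <<'E'
import numpy as np, cv2
from scipy.spatial.transform import Rotation as R
from workcell import r
def rot(o):
    o=np.array(o,float)
    if o.shape==(3,3): return o
    if o.size==4: return R.from_quat(o).as_matrix()
    return R.from_rotvec(o).as_matrix()
def cam(name,save=None):
    s=r.get_state(); d=r.get_image(name)
    if save: cv2.imwrite('pics/'+save,cv2.cvtColor(d['image'],cv2.COLOR_RGB2BGR))
    if 'hand_eye' in d:
        T=np.eye(4);T[:3,:3]=rot(s['tool_rot']);T[:3,3]=s['eef_pos'];T=T@np.array(d['hand_eye'])
    else:
        T=np.eye(4);T[:3,:3]=rot(d['orientation']);T[:3,3]=d['eye']
    d['T']=T; f=210/np.tan(np.radians(d['vfov'])/2)
    d['K']=np.array([[f,0,d['cx']],[0,f,d['cy']],[0,0,1]]); return d
def rays(d,uv):
    p=cv2.undistortPoints(np.array(uv,float).reshape(-1,1,2),d['K'],np.array(d['distortion'])).reshape(-1,2)
    return np.c_[p[:,0],-p[:,1],-np.ones(len(p))]
def pts(d,uv):  # from range
    uv=np.array(uv,float).reshape(-1,2); z=np.array([d['range_z'][int(v),int(u)] for u,v in uv])
    return (rays(d,uv)*z[:,None])@d['T'][:3,:3].T+d['T'][:3,3]
def plane(d,uv,h):
    w=rays(d,uv)@d['T'][:3,:3].T; e=d['T'][:3,3]
    return e+w*((h-e[2])/w[:,2])[:,None]
def cloud(d):
    H,W=d['range_z'].shape; u,v=np.meshgrid(np.arange(W),np.arange(H))
    return pts(d,np.c_[u.ravel(),v.ravel()]).reshape(H,W,3)
E
python3 - <<'E'
from h import *
np.set_printoptions(precision=4,suppress=True)
for n in('scene','top','wrist'):
    d=cam(n,n+'0.png'); print(n,d['T'],d['vfov'],d['cx'],d['cy'],d['distortion'],(d['range_z']>0).mean())
    if n!='wrist': np.savez(n+'0.npz',image=d['image'],P=cloud(d),z=d['range_z'])
print(r.get_state(), r.grasp_offset)
E
```

```text
scene [[ 0.181   0.6806 -0.7099 -0.4817]
 [-0.9834  0.1336 -0.1226 -0.1459]
 [ 0.0114  0.7204  0.6935  1.1995]
 [ 0.      0.      0.      1.    ]] 50.01033697885813 286.1354214220001 210.66877071778518 [-0.1006  0.      0.      0.      0.    ] 0.9957568027210885
top [[ 0.1364  0.8688 -0.4759 -0.087 ]
 [-0.9907  0.1206 -0.0636 -0.0505]
 [ 0.0021  0.4802  0.8772  1.3135]
 [ 0.      0.      0.      1.    ]] 54.560710855471726 283.42947295177987 211.42690241501202 [-0.1228  0.      0.      0.      0.    ] 0.9956845238095238
wrist [[ 0.3382  0.9019  0.2686  0.2457]
 [-0.9411  0.3247  0.0946 -0.4687]
 [-0.0019 -0.2848  0.9586  0.3729]
 [ 0.      0.      0.      1.    ]] 65.42816002369422 280.81309921531715 208.81052703345827 [-0.0469  0.      0.      0.      0.    ] 0.9960459183673469
{'t': 0.15, 'joint_positions': array([-1.226 ,  0.2387, -0.014 ,  1.3192,  0.    ,  1.5708]), 'qd': array([ 0.0008, -0.001 ,  0.0027, -0.001 ,  0.0011, -0.0001]), 'effort': array([ -0.0006, -53.9077,  34.6598,   0.0144,  -0.0001,  -0.    ]), 'eef_pos': array([ 0.1773, -0.4938,  0.2308]), 'tool_rot': array([-3.0939, -0.5387,  0.0003]), 'wrist_force': array([-0.2691, -0.372 , -0.9196]), 'torque': array([ 0.0299, -0.0155, -0.0134]), 'finger_gap': 0.9985081954396517} 0.0187
```

View pics/scene0.png

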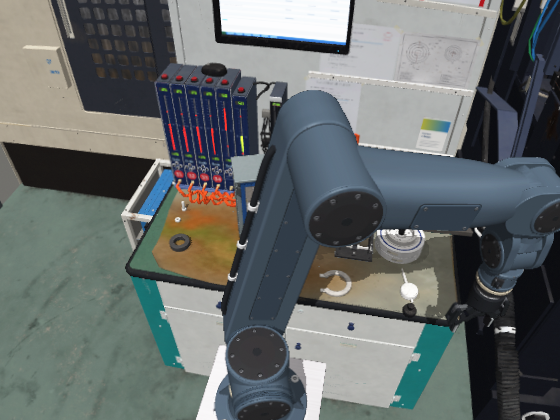

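View pics/top0.png

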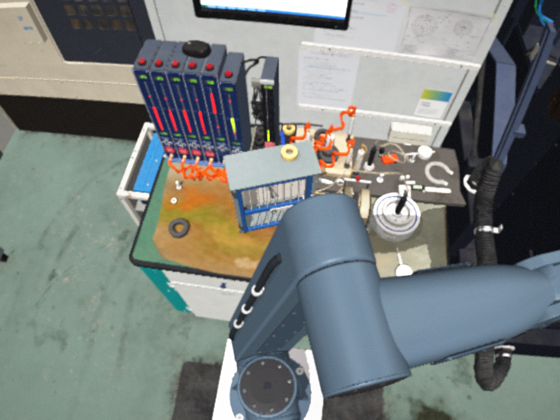

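The scene view shows the snap gauge at about (335,283), with the arm hiding the gate. The top view shows the roof at (225–320,145–185) and the blue gate below it. I'll fit both from the range clouds.

Run:
```python
from h import *
np.set_printoptions(precision=4,suppress=True)
t=np.load('top0.npz');P=t['P'];I=t['image'].astype(int)
m=np.abs(P[...,2]-.34)<.008; m[:130]=0; m[200:]=0; m[:,:215]=0; m[:,330:]=0
n,l,s,c=cv2.connectedComponentsWithStats(m.astype(np.uint8)); k=1+np.argmax(s[1:,4]); print(s[k])
q=P[l==k][:,:2]; rc=cv2.minAreaRect((q*1000).astype(np.float32)); print(rc, cv2.boxPoints(rc)/1000, np.median(P[l==k][:,2]))
# blue gate
hsv=cv2.cvtColor(t['image'],cv2.COLOR_RGB2HSV)
b=(hsv[...,0]>100)&(hsv[...,0]<125)&(hsv[...,1]>150)&(hsv[...,2]>60); b[:145]=0;b[260:]=0;b[:,:225]=0;b[:,:]&=True
b[:,325:]=0
g=P[b]; g=g[(g[:,2]>.03)&(g[:,2]<.33)]; print(len(g))
rc=cv2.minAreaRect((g[:,:2]*1000).astype(np.float32)); print(rc,cv2.boxPoints(rc)/1000,g[:,2].min(),g[:,2].max())
v=cv2.fitLine(g[:,:2].astype(np.float32),cv2.DIST_HUBER,0,.01,.01).ravel();print('gate line',v)
# gauge in scene
t=np.load('scene0.npz');P=t['P'];m=(t['image'].min(2)>120)&(np.abs(P[...,2]-.011)<.008);m[:262]=0;m[302:]=0;m[:,:312]=0;m[:,360:]=0
n,l,s,c=cv2.connectedComponentsWithStats(m.astype(np.uint8));k=1+np.argmax(s[1:,4]);print(s[k])
q=P[l==k];print(cv2.minEnclosingCircle((q[:,:2]*1000).astype(np.float32)),q.mean(0),np.median(q[:,2]))
cv2.imwrite('pics/g0.png',cv2.resize(cv2.cvtColor(t['image'][250:310,300:380],cv2.COLOR_RGB2BGR),None,fx=8,fy=8))
```

```text
[ 223  140   99   51 3086]
((595.9578247070312, 76.90082550048828), (130.50311279296875, 270.5362854003906), 20.967947006225586) [[ 0.4866  0.1799]
 [ 0.5834 -0.0728]
 [ 0.7053 -0.0261]
 [ 0.6085  0.2266]] 0.3393716083080344
516
((691.0608520507812, 122.80162048339844), (327.47900390625, 225.88479614257812), 22.789472579956055) [[ 0.4964  0.1635]
 [ 0.5839 -0.0447]
 [ 0.8858  0.0821]
 [ 0.7983  0.2904]] 0.043350281527096746 0.31412062306199073
gate line [ 0.3593 -0.9332  0.5536  0.0426]
[321 274  30  25 194]
((427.94989013671875, -154.30274963378906), 55.7175178527832) [ 0.4072 -0.1698  0.0108] 0.010775358394584766
```

Run:
```python
import cv2,numpy as np
a=cv2.imread('pics/g0.png');b=cv2.imread('pics/top0.png')[130:250,215:335]
b=cv2.resize(b,(480,480),interpolation=cv2.INTER_CUBIC); a=cv2.resize(a,(320,240))
c=np.zeros((480,800,3),np.uint8);c[:,:480]=b;c[:240,480:]=a
w=cv2.imread('pics/wrist0.png');c[240:,480:]=cv2.resize(w,(320,240))
cv2.imwrite('pics/c1.png',c)
```

```text
(no output)
```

View pics/c1.png

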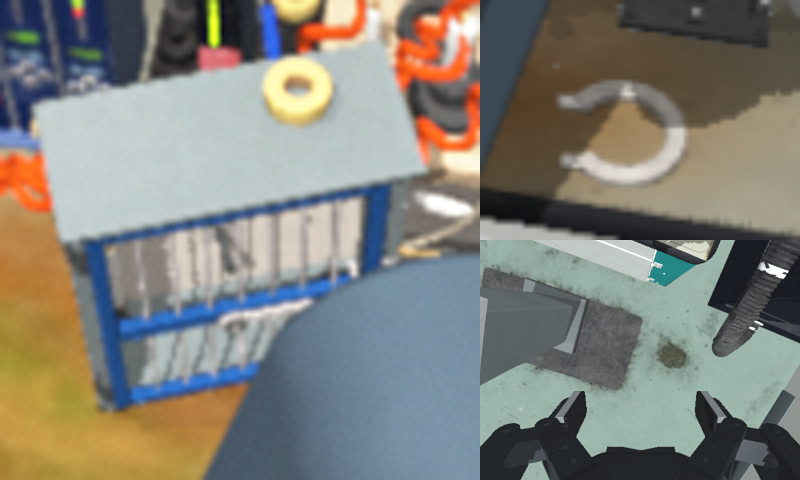

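```bash
cat >> h.py <<'E'
np.set_printoptions(precision=4,suppress=True)
yaw=np.radians(21.0); O=np.array([.607,.0812,0]); LR=R.from_euler('z',yaw).as_matrix()
def L2W(p): return O+LR@np.array(p,float)
def W2L(p): return (np.asarray(p)-O)@LR
def tool(pitch,yw=21.0,roll=0,flip=1):
    # tool z pitched `pitch` deg below horizontal heading yw deg; tool y horizontal (flip*left), roll about tool z (deg)
    a=np.radians(pitch);h=np.radians(yw);f=np.array([np.cos(h),np.sin(h),0]);l=np.array([-np.sin(h),np.cos(h),0])
    z=np.cos(a)*f-np.sin(a)*np.array([0,0,1.]);y=flip*l;M=np.c_[np.cross(y,z),y,z]
    return M@R.from_euler('z',roll,degrees=True).as_matrix()
def go(p,M,n,start=None):
    if start is None:
        s=r.get_state();start=(np.array(s['eef_pos']),rot(s['tool_rot']))
    p0,M0=start; rv=R.from_matrix(M0.T@M).as_rotvec(); ang=np.degrees(np.linalg.norm(rv))
    print('dist %.3f ang %.1f'%(np.linalg.norm(p-p0),ang))
    for i in range(n):
        Ms=M0@R.from_rotvec(rv*i/n).as_matrix()
        print('call',i+1,np.r_[np.round(Ms.T@(p-p0)/n,4),np.round(np.degrees(rv)/n,1)].tolist())
def st():
    s=r.get_state();print('t',round(s['t'],2),'p',s['eef_pos'],'j',s['joint_positions'],'F',s['wrist_force'],'gap',round(s['finger_gap'],3));M=rot(s['tool_rot']);print('x,y,z axes',M[:,0],M[:,1],M[:,2]);return s
E
python3 - <<'E'
from h import *
st(); k=L2W([-.106,-.055,.165]);print('knob',k,'hook',L2W([.02,0,.134]))
for f in(1,-1):
    M=tool(40,21,0,f); go(k-M[:,2]*.16,M,4)
E
```

```text
t 0.15 p [ 0.1773 -0.4938  0.2308] j [-1.226   0.2387 -0.014   1.3192  0.      1.5708] F [-0.2691 -0.372  -0.9196] gap 0.999
x,y,z axes [0.9411 0.338  0.    ] [ 0.338  -0.9411 -0.0011] [-0.0004  0.0011 -1.    ]
knob [ 0.5278 -0.0081  0.165 ] hook [0.6257 0.0884 0.134 ]
dist 0.502 ang 178.8
call 1 [0.0928, -0.084, -0.0092, 18.9, -0.2, 40.5]
call 2 [0.0162, -0.1217, 0.0264, 18.9, -0.2, 40.5]
call 3 [-0.0621, -0.089, 0.0631, 18.9, -0.2, 40.5]
call 4 [-0.0969, -0.0049, 0.0797, 18.9, -0.2, 40.5]
dist 0.502 ang 50.0
call 1 [0.0928, -0.084, -0.0092, 0.1, 12.5, -0.3]
call 2 [0.093, -0.0835, 0.0114, 0.1, 12.5, -0.3]
call 3 [0.0888, -0.083, 0.0315, 0.1, 12.5, -0.3]
call 4 [0.0803, -0.0825, 0.0502, 0.1, 12.5, -0.3]
```

jog_arm --plan '[[[0.031,-0.028,-0.003,0,4.2,0,1],[0.062,-0.056,-0.006,0,8.3,0,1],[0.093,-0.084,-0.009,0,12.5,0,1]]]'

```text
t: 0.4
eef_pos: [0.2368, -0.3826, 0.2396]
tool_rot: [-3.037, -0.528, -0.337]
wrist_force: [0.7, -0.4, 0.0]
finger_gap: 1.0
```

jog_arm --plan '[[[0.031,-0.028,0.004,0,4.2,0,1],[0.062,-0.056,0.007,0,8.3,0,1],[0.093,-0.084,0.011,0,12.5,0,1]]]'

```text
t: 0.65
eef_pos: [0.2957, -0.2725, 0.2496]
tool_rot: [-2.947, -0.511, -0.663]
wrist_force: [1.0, 0.3, 0.2]
finger_gap: 1.003
```

jog_arm --plan '[[[0.03,-0.028,0.01,0,4.2,0,1],[0.06,-0.056,0.02,0,8.3,0,1],[0.089,-0.083,0.03,0,12.5,0,1]]]'

```text
t: 0.9
eef_pos: [0.3548, -0.1631, 0.261]
tool_rot: [-2.823, -0.488, -0.974]
wrist_force: [0.8, 0.3, 0.5]
finger_gap: 1.0
```

Run:
```python
from h import *
st(); d=cam('wrist','w1.png'); np.savez('w1.npz',image=d['image'],P=cloud(d))
cam('scene','s1.png'); k=L2W([-.106,-.055,.165]); M=tool(40,21,0,-1); go(k-M[:,2]*.16,M,1)
a=cv2.imread('pics/w1.png');b=cv2.imread('pics/s1.png')
cv2.imwrite('pics/c2.png',np.hstack([a,cv2.resize(b[150:360,100:480][:, :240],(240,210)) if 0 else cv2.resize(b[150:350,120:480],(240,420))]))
```

```text
t 0.9 p [ 0.3548 -0.1631  0.261 ] j [-0.9105 -0.2175 -0.5788  0.9735  0.6278  1.9655] F [0.8388 0.3003 0.4508] gap 1.0
x,y,z axes [0.7416 0.263  0.6171] [ 0.337  -0.9415 -0.0038] [ 0.58    0.2108 -0.7869]
dist 0.123 ang 12.0
call 1 [0.0777, -0.0812, 0.0512, 0.6, 11.9, -1.0]
```

View pics/c2.png

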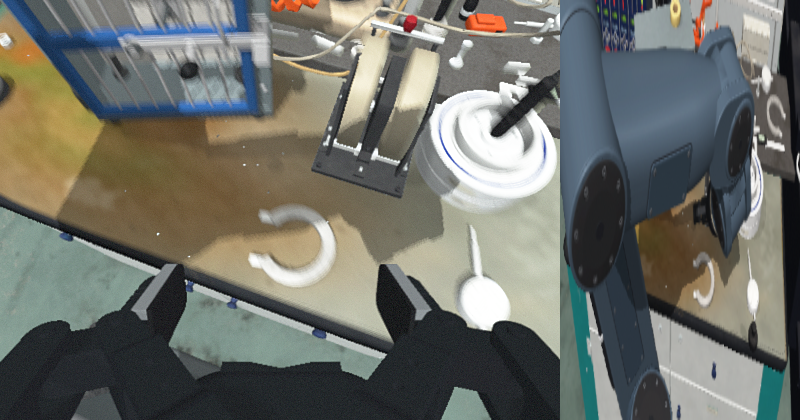

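The wrist view shows the black knob at (190,70), the latch bar at (120–270,42) and the gauge at (300,245) with its jaws to the left. Next I'll measure the knob and the gauge.

Run:
```python
from h import *
t=np.load('w1.npz');P=t['P'];I=t['image'];s=r.get_state()
# knob
m=(I.max(2)<60).astype(np.uint8);m[:55]=0;m[85:]=0;m[:,:175]=0;m[:,206:]=0
n,l,q,c=cv2.connectedComponentsWithStats(m);k=1+np.argmax(q[1:,4]);print('knob px',q[k],c[k]);K=P[l==k]
print('pts median',np.median(K,0));
d=cam('wrist');w=rays(d,[c[k]])@d['T'][:3,:3].T;w/=np.linalg.norm(w);e=d['T'][:3,3]
near=np.percentile(np.linalg.norm(K-e,axis=1),10);ctr=(e+w*(near+.011))[0];print('knob centre',ctr,'locker',W2L(ctr))
# gauge
h=P[...,2];m=((h>.004)&(h<.02)&(I.min(2)>130)).astype(np.uint8);m[:195]=0;m[295:]=0;m[:,:240]=0;m[:,345:]=0
n,l,q,c=cv2.connectedComponentsWithStats(m);k=1+np.argmax(q[1:,4]);print('gauge px',q[k],np.median(h[l==k]))
vv,uu=np.nonzero(l==k);G=plane(d,np.c_[uu,vv],.011);G=G[:,:2]
ct=cv2.findContours((l==k).astype(np.uint8),0,cv2.CHAIN_APPROX_NONE)[0][0].reshape(-1,2);C=plane(d,ct,.011)[:,:2]
hull=cv2.convexHull((C*1000).astype(np.float32)).reshape(-1,2)/1000
from scipy.optimize import least_squares
# outer circle r=.052 fit with robust loss to contour of bow half
f=least_squares(lambda x:np.minimum(np.abs(np.hypot(*(C-x[:2]).T)-.052),np.abs(np.hypot(*(C-x[:2]).T)-.034)),G.mean(0),loss='soft_l1',f_scale=.002)
print('centre',f.x,'cost',f.cost,'circ',cv2.minEnclosingCircle((C*1000).astype(np.float32)))
x=f.x
ang=np.degrees(np.arctan2(G[:,1]-x[1],G[:,0]-x[0]));hist,_=np.histogram(ang,36,(-180,180));print(hist)
rad=np.hypot(*(G-x).T);print('rad pct',np.percentile(rad,[1,5,50,95,99]))
print('bow dir deg (mean)',np.degrees(np.arctan2(*((G-x).mean(0)[::-1]))))
b=(I[...,2]>100)&(I[...,0]<60)
# gate edge
Pb=P[b&(np.arange(560)[None]<275)&(np.arange(420)[:,None]<125)];Lb=W2L(Pb);Lb=Lb[(Lb[:,2]>.03)&(Lb[:,2]<.33)];print('gate loc',np.percentile(Lb,[1,10,50,90,99],axis=0))
```

```text
knob px [180  63  18  16 211] [188.981   70.5545]
pts median [ 0.5239 -0.0061  0.173 ]
knob centre [0.5261 0.0017 0.1669] locker [-0.104  -0.0453  0.1669]
gauge px [ 251  209   86   79 2163] 0.01060851157494963
centre [ 0.4326 -0.1487] cost 0.0010738926468847453 circ ((431.56195068359375, -143.86619567871094), 57.153717041015625)
[ 83  84  87  85  83  82  80  75  78  76  70  81  74  73  70  67  60  54
  49  51  39  44  47  56  66   4   0   0   0   0  16 106  81  82  80  80]
rad pct [0.0356 0.0369 0.0456 0.0523 0.0581]
bow dir deg (mean) -114.2399705278916
gate loc [[-0.0638 -0.1091  0.034 ]
 [-0.0629 -0.1056  0.0525]
 [-0.0613 -0.0102  0.1616]
 [-0.0533  0.1089  0.2055]
 [ 0.0193  0.1278  0.2221]]
```

```bash
cat > m.py <<'E'
from h import *
from scipy.optimize import least_squares
st();d=cam('wrist','w2.png');P=cloud(d);I=d['image']
m=(I.max(2)<60).astype(np.uint8);m[:45]=0;m[95:]=0;m[:,:165]=0;m[:,220:]=0
n,l,q,c=cv2.connectedComponentsWithStats(m);k=1+np.argmax(q[1:,4]);print('knob px',q[k],c[k]);K=P[l==k]
w=rays(d,[c[k]])@d['T'][:3,:3].T;w/=np.linalg.norm(w);e=d['T'][:3,3]
near=np.percentile(np.linalg.norm(K-e,axis=1),10);ctr=(e+w*(near+.011))[0];print('knob centre',ctr,'locker',W2L(ctr),np.median(K,0))
h=P[...,2];m=((h>.004)&(h<.02)&(I.min(2)>130)).astype(np.uint8);m[:185]=0;m[305:]=0;m[:,:230]=0;m[:,355:]=0
n,l,q,c=cv2.connectedComponentsWithStats(m);k=1+np.argmax(q[1:,4]);print('gauge px',q[k])
vv,uu=np.nonzero(l==k);G=plane(d,np.c_[uu,vv],.011)[:,:2]
f=least_squares(lambda x:np.maximum(0,np.abs(np.hypot(*(G-x).T)-.043)-.009),G.mean(0),loss='soft_l1',f_scale=.002);x=f.x
print('centre',x,f.cost);rad=np.hypot(*(G-x).T);print(np.percentile(rad,[1,5,50,95,99]))
a=np.degrees(np.arctan2(G[:,1]-x[1],G[:,0]-x[0]));print(np.histogram(a,36,(-180,180))[0])
E
python3 m.py
```

```text
t 1.05 p [ 0.3539 -0.1623  0.2603] j [-0.9092 -0.2184 -0.5794  0.9756  0.6249  1.9625] F [ 0.5278 -0.543  -0.3853] gap 0.999
x,y,z axes [0.7425 0.2665 0.6145] [ 0.3399 -0.9405 -0.0028] [ 0.5772  0.2109 -0.7889]
knob px [183  61  21  22 332] [192.9217  71.4578]
knob centre [ 0.5282 -0.0038  0.1642] locker [-0.104  -0.0511  0.1642] [ 0.5231 -0.0085  0.1704]
gauge px [ 252  208   86   79 2243]
centre [ 0.4337 -0.1505] 0.00038720780886238455
[0.0349 0.0371 0.0456 0.0532 0.0562]
[84 87 80 81 83 81 80 79 78 76 84 73 74 77 72 65 63 62 57 61 59 59 60 72
 73  4  0  0  0  0 12 93 82 75 78 79]
```

Run:
```python
from h import *
k=np.array([.5285,-.005,.165]); M=tool(40,21,0,-1); a=k-M[:,2]*.08; go(a,M,2); go(k+M[:,2]*.016,M,1,(a,M))
```

```text
dist 0.186 ang 12.2
call 1 [0.0482, -0.0446, 0.0656, 0.4, 6.1, -0.5]
call 2 [0.0413, -0.0438, 0.0707, 0.4, 6.1, -0.5]
dist 0.096 ang 0.0
call 1 [-0.0, -0.0, 0.096, 0.0, 0.0, 0.0]
```

jog_arm --plan '[[[0.024,-0.022,0.033,0.2,3.0,-0.2,1],[0.048,-0.0445,0.0655,0.4,6.1,-0.5,1],[0.048,-0.0445,0.0655,0.4,6.1,-0.5,1]]]'

```text
t: 1.35
eef_pos: [0.4129, -0.0938, 0.2366]
tool_rot: [-2.748, -0.493, -1.111]
wrist_force: [-0.2, 1.0, -1.4]
finger_gap: 1.003
```

jog_arm --plan '[[[0.021,-0.022,0.035,0.2,3.0,-0.2,1],[0.0413,-0.044,0.07,0.4,6.1,-0.5,1],[0.0413,-0.044,0.07,0.4,6.1,-0.5,1],[0.0413,-0.044,0.07,0.4,6.1,-0.5,1]]]'

```text
t: 1.68
eef_pos: [0.4716, -0.0235, 0.2136]
tool_rot: [-2.665, -0.495, -1.245]
wrist_force: [-1.2, 0.1, -1.4]
finger_gap: 0.994
```

Run:
```python
from h import *
st(); d=cam('wrist','w3.png');P=cloud(d);I=d['image']
print('grasp axis px region')
k=np.array([.5285,-.005,.165]);M=tool(40,21,0,-1);go(k+M[:,2]*.016,M,1)
c=d['T'][:3,:3].T@(k-d['T'][:3,3]);print('knob expected px',cv2.projectPoints(np.array([[c[0],-c[1],-c[2]]]),np.zeros(3),np.zeros(3),d['K'],np.array(d['distortion']))[0].ravel())
```

```text
t 1.68 p [ 0.4716 -0.0235  0.2136] j [-0.408  -0.238  -0.9354  0.1687  0.5697  2.5808] F [-1.2173  0.1261 -1.3818] gap 0.994
x,y,z axes [0.5993 0.2289 0.7671] [ 0.3606 -0.9327 -0.0035] [ 0.7147  0.2787 -0.6415]
grasp axis px region
dist 0.094 ang 0.2
call 1 [0.0012, 0.0028, 0.0938, -0.2, -0.1, -0.0]
knob expected px [286.7379 217.3426]
```

View pics/w3.png

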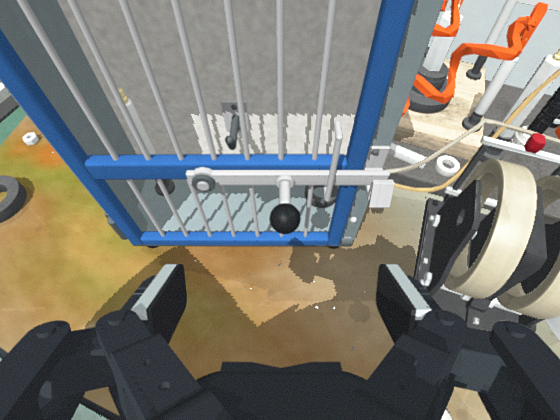

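The knob shows at (286,218), within a pixel of the prediction. I'll go in and grip it.

jog_arm --plan '[[[0.001,0.003,0.03,0,0,0,1],[0.001,0.003,0.06,0,0,0,1],[0.001,0.003,0.085,0,0,0,1],[0.001,0.003,0.094,0,0,0,1],[0.001,0.003,0.094,0,0,0,1]]]'

```text
t: 2.15
eef_pos: [0.5412, -0.0019, 0.1527]
tool_rot: [-2.668, -0.496, -1.24]
wrist_force: [-0.2, -0.2, 0.1]
finger_gap: 1.002
```

jog_arm --plan '[[[0,0,0,0,0,0,0.1],[0,0,0,0,0,0,0.1],[0,0,0,0,0,0,0.1],[0,0,0,0,0,0,0.1],[0,0,0,0,0,0,0.1]]]' --newtons 40

```text
t: 2.57
eef_pos: [0.5412, -0.0022, 0.1536]
tool_rot: [-2.668, -0.495, -1.242]
wrist_force: [-8.3, 13.9, 4.8]
finger_gap: 0.298
```

jog_arm --plan '[[[0,0,0,0,0,0,0.1],[0,0,0,0,0,0,0.1],[0,0,0,0,0,0,0.1]]]'

```text
t: 2.82
eef_pos: [0.5399, 0.0, 0.1538]
tool_rot: [-2.663, -0.498, -1.24]
wrist_force: [-5.6, 11.2, 4.5]
finger_gap: 0.226
```

Run:
```python
from h import *
s=st(); M=rot(s['tool_rot']); g=s['eef_pos']-M[:,2]*.0187; print('grasp pt locker',W2L(g))
# lift 20 up, 3 towards pivot(+y locker)
print('lift tool', M.T@LR@np.array([0,.003,.021]))
# open path: hinge at locker (-.058,.119)
H=np.array([-.058,.119])
k0=np.array([-.106,-.053])
for a in (.15,.3,.45,.6):
    c,s_=np.cos(-a),np.sin(-a); q=H+np.array([[c,-s_],[s_,c]])@(k0-H); print(a,q-k0, M.T@LR@np.r_[q-k0,0])
```

```text
t 2.82 p [0.5399 0.     0.1538] j [-0.2636 -0.0054 -0.9898 -0.176   0.4765  2.702 ] F [-5.602  11.1897  4.4965] gap 0.226
x,y,z axes [0.6003 0.2297 0.7661] [ 0.3643 -0.9312 -0.0063] [ 0.712   0.2829 -0.6427]
grasp pt locker [-0.1061 -0.0519  0.1658]
lift tool [ 0.0161 -0.0031 -0.0135]
0.15 [-0.0252  0.0091] [-0.0162 -0.0093 -0.0192]
0.3 [-0.0487  0.0219] [-0.0313 -0.0222 -0.0371]
0.45 [-0.07   0.038] [-0.045  -0.0384 -0.0533]
0.6 [-0.0887  0.0571] [-0.0571 -0.0577 -0.0675]
```

jog_arm --plan '[[[0.005,-0.001,-0.0045,0,0,0,0.1],[0.011,-0.002,-0.009,0,0,0,0.1],[0.016,-0.003,-0.0135,0,0,0,0.1],[0.016,-0.003,-0.0135,0,0,0,0.1],[0.016,-0.003,-0.0135,0,0,0,0.1]]]'

```text
t: 3.23
eef_pos: [0.5389, 0.0029, 0.1759]
tool_rot: [-2.661, -0.499, -1.243]
wrist_force: [-5.6, -0.6, 7.6]
finger_gap: 0.225
```

```bash
cat >> h.py <<'E'
HG=L2W([-.058,.119,0])
def arc(angs,start=None,c=HG):
    if start is None:
        s=r.get_state();start=(np.array(s['eef_pos']),rot(s['tool_rot']))
    p0,M0=start; out=[]
    for a in angs:
        Q=R.from_euler('z',-a).as_matrix();p=c*[1,1,0]+Q@(p0-c*[1,1,0]);M=Q@M0
        out.append(np.r_[np.round(M0.T@(p-p0),4),np.round(np.degrees(R.from_matrix(M0.T@M).as_rotvec()),1)].tolist())
    print(*out,sep='\n');return p,M
E
python3 - <<'E'
from h import *
s=st();M=rot(s['tool_rot']);print('grasp locker',W2L(s['eef_pos']-M[:,2]*.0187))
e=arc([.07,.14,.21,.28,.35]);arc([.07,.14,.21,.28,.35],e)
d=cam('wrist','w4.png')
E
```

```text
t 3.23 p [0.5389 0.0029 0.1759] j [-0.2569 -0.0561 -0.9537 -0.0937  0.473   2.7079] F [-5.5968 -0.5746  7.5588] gap 0.225
x,y,z axes [0.5985 0.2296 0.7675] [ 0.3649 -0.931  -0.006 ] [ 0.7132  0.2836 -0.641 ]
grasp locker [-0.106  -0.0488  0.1879]
[-0.0075, -0.0028, -0.0089, -3.1, 0.0, 2.6]
[-0.0148, -0.0065, -0.0176, -6.2, 0.0, 5.1]
[-0.0219, -0.0109, -0.0262, -9.2, 0.1, 7.7]
[-0.0289, -0.0161, -0.0344, -12.3, 0.1, 10.3]
[-0.0355, -0.0221, -0.0424, -15.4, 0.1, 12.9]
[-0.0075, -0.0028, -0.0089, -3.1, 0.0, 2.6]
[-0.0148, -0.0065, -0.0176, -6.2, 0.0, 5.1]
[-0.0219, -0.0109, -0.0262, -9.2, 0.1, 7.7]
[-0.0289, -0.0161, -0.0344, -12.3, 0.1, 10.3]
[-0.0355, -0.0221, -0.0424, -15.4, 0.1, 12.9]
```

View pics/w4.png

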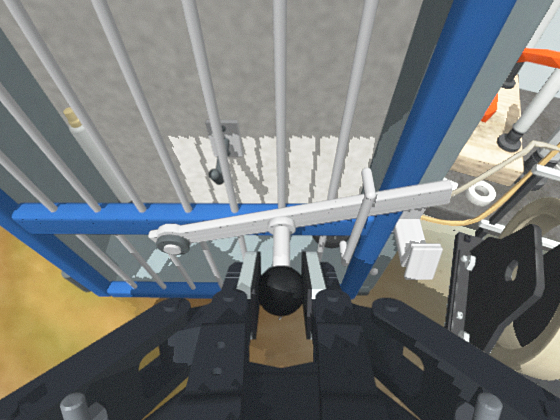

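The bar is lifted: its nose at (450,185) stands above the catch at (420,250). Now I'll pull the gate open.

jog_arm --plan '[[[-0.0075,-0.003,-0.009,-3.1,0,2.6,0.1],[-0.015,-0.0065,-0.0175,-6.2,0,5.1,0.1],[-0.022,-0.011,-0.026,-9.2,0.1,7.7,0.1],[-0.029,-0.016,-0.0345,-12.3,0.1,10.3,0.1],[-0.0355,-0.022,-0.0425,-15.4,0.1,12.9,0.1]]]'

```text
t: 3.7
eef_pos: [0.4793, 0.0036, 0.177]
tool_rot: [-2.829, -0.024, -1.328]
wrist_force: [4.7, 12.8, -1.5]
finger_gap: 0.227
```

Run:
```python
from h import *
s=st();M=rot(s['tool_rot']);print('grasp locker',W2L(s['eef_pos']-M[:,2]*.0187))
```

```text
t 3.7 p [0.4793 0.0036 0.177 ] j [-0.0121 -0.238  -1.1192 -0.1878  0.0308  3.1271] F [ 4.728  12.7597 -1.5446] gap 0.227
x,y,z axes [0.6388 0.0068 0.7693] [ 0.0208 -0.9997 -0.0085] [ 0.7691  0.0214 -0.6388]
grasp locker [-0.1606 -0.0219  0.1889]
```

Joint 6 is near its limit, so I'll let go, rise, turn the wrist half round and regrip the knob steeper. That will let me pull further.

jog_arm --plan '[[[0,0,0,0,0,0,0.7],[0,0,0,0,0,0,0.7],[0,0,0,0,0,0,0.7],[0,0,0,0,0,0,0.8]]]'

```text
t: 4.03
eef_pos: [0.4798, 0.0032, 0.1773]
tool_rot: [-2.829, -0.024, -1.329]
wrist_force: [0.6, -0.8, 0.1]
finger_gap: 0.783
```

jog_arm --plan '[[[0.023,0,-0.019,0,0,0,1],[0.046,0,-0.038,0,0,0,1],[0.06,0,-0.05,0,0,0,1],[0.07,0,-0.06,0,0,0,1],[0.07,0,-0.06,0,0,0,1]]]'

```text
t: 4.45
eef_pos: [0.4803, 0.0016, 0.2739]
tool_rot: [-2.825, -0.023, -1.337]
wrist_force: [0.6, 0.4, 1.0]
finger_gap: 0.998
```

Run:
```python
from h import *
s=st(); d=cam('wrist','w5.png');np.savez('w5.npz',image=d['image'],P=cloud(d))
I=d['image'];P=cloud(d);b=(I[...,2]>100)&(I[...,0]<60);Lb=W2L(P[b]);k=(np.abs(Lb[:,2]-.165)<.02)&(Lb[:,0]<-.05);q=Lb[k]
v=cv2.fitLine(q[:,:2].astype(np.float32),cv2.DIST_HUBER,0,.01,.01).ravel();print('gate line',v,'angle',np.arctan(v[0]/v[1]),len(q))
m=(I.max(2)<60).astype(np.uint8)
dk=P[(I.max(2)<60)];D=W2L(dk);sel=(np.abs(D[:,2]-.17)<.03)&(D[:,0]<-.08)&(D[:,0]>-.25)&(np.abs(D[:,1]+.02)<.05);print('knob-ish',sel.sum(),np.median(D[sel],0) if sel.any() else '')
```

```text
t 4.45 p [0.4803 0.0016 0.2739] j [-0.0191 -0.4048 -0.8963  0.1955  0.035   3.1229] F [0.6284 0.3872 0.9671] gap 0.998
x,y,z axes [0.6338 0.0065 0.7734] [ 0.0198 -0.9998 -0.0078] [ 0.7732  0.0202 -0.6338]
gate line [ 0.3425  0.9395 -0.1083 -0.0032] angle 0.3496122 2685
knob-ish 693 [-0.165  -0.0214  0.1728]
```

View pics/w5.png

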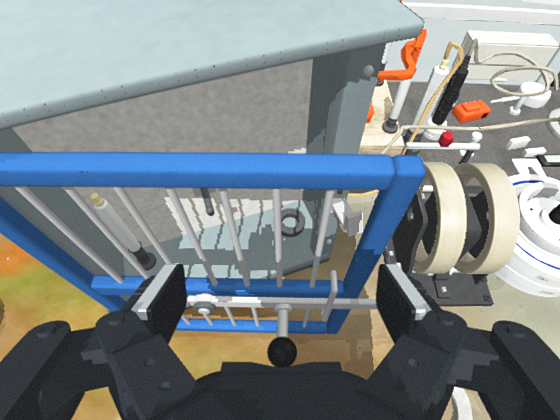

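jog_arm --plan '[[[-0.011,0,-0.03,0,0,0,1],[-0.0225,0,-0.059,0,0,0,1],[-0.0225,0,-0.059,0,0,-7,1],[-0.0225,0,-0.059,0,0,-14,1],[-0.0225,0,-0.059,0,0,-20,1]]]'

```text
t: 4.92
eef_pos: [0.4193, -0.0002, 0.2905]
tool_rot: [2.679, 0.502, 1.268]
wrist_force: [-0.2, 0.0, -0.0]
finger_gap: 1.005
```

jog_arm --plan '[[[0,0,0,0,0,-7,1],[0,0,0,0,0,-14,1],[0,0,0,0,0,-21,1],[0,0,0,0,0,-28,1],[0,0,0,0,0,-35,1]]]'

```text
t: 5.33
eef_pos: [0.4191, -0.0006, 0.2885]
tool_rot: [2.238, 1.203, 1.065]
wrist_force: [0.3, 0.2, -0.8]
finger_gap: 1.002
```

jog_arm --plan '[[[0,0,0,0,0,-7,1],[0,0,0,0,0,-14,1],[0,0,0,0,0,-21,1],[0,0,0,0,0,-28,1],[0,0,0,0,0,-35,1]]]'

```text
t: 5.75
eef_pos: [0.4189, -0.001, 0.2864]
tool_rot: [1.675, 1.73, 0.803]
wrist_force: [-0.0, -0.3, -1.0]
finger_gap: 0.997
```

jog_arm --plan '[[[0,0,0,0,0,-7,1],[0,0,0,0,0,-14,1],[0,0,0,0,0,-21,1],[0,0,0,0,0,-28,1],[0,0,0,0,0,-35,1]]]'

```text
t: 6.17
eef_pos: [0.4187, -0.0015, 0.2843]
tool_rot: [1.033, 2.079, 0.504]
wrist_force: [-0.6, -0.7, -0.1]
finger_gap: 1.001
```

jog_arm --plan '[[[0,0,0,0,0,-7,1],[0,0,0,0,0,-14,1],[0,0,0,0,0,-21,1],[0,0,0,0,0,-28,1],[0,0,0,0,0,-35,1]]]'

```text
t: 6.58
eef_pos: [0.4185, -0.0018, 0.2823]
tool_rot: [0.348, 2.253, 0.185]
wrist_force: [0.6, -0.8, 0.1]
finger_gap: 0.999
```

Run:
```python
from h import *
s=st(); k=L2W([-.162,-.025,.165]);M=tool(65,-2,0,1);a=k-M[:,2]*.07;go(a,M,2);go(k+M[:,2]*.014,M,1,(a,M))
```

```text
t 6.58 p [ 0.4185 -0.0018  0.2823] j [-0.0391 -0.5577 -0.9038  0.3565  0.0473  0.2891] F [ 0.6319 -0.8497  0.1481] gap 0.999
x,y,z axes [-0.618   0.3091 -0.7228] [0.1869 0.9509 0.2468] [ 0.7636  0.0175 -0.6454]
dist 0.056 ang 29.6
call 1 [0.0147, -0.0038, 0.0238, 3.0, 12.1, -8.0]
call 2 [0.0097, -0.0008, 0.0265, 3.0, 12.1, -8.0]
dist 0.084 ang 0.0
call 1 [0.0, -0.0, 0.084, 0.0, 0.0, 0.0]
```

jog_arm --plan '[[[0.005,-0.001,0.008,1,4,-2.7,1],[0.01,-0.0025,0.016,2,8,-5.3,1],[0.0147,-0.0038,0.0238,3,12.1,-8,1],[0.0147,-0.0038,0.0238,3,12.1,-8,1]]]'

```text
t: 6.92
eef_pos: [0.4285, -0.0009, 0.2539]
tool_rot: [0.203, 2.489, 0.091]
wrist_force: [0.1, 0.1, 0.1]
finger_gap: 1.005
```

jog_arm --plan '[[[0.003,0,0.009,1,4,-2.7,1],[0.006,0,0.018,2,8,-5.3,1],[0.0097,-0.001,0.0265,3,12.1,-8,1],[0.0097,-0.001,0.0265,3,12.1,-8,1]]]'

```text
t: 7.25
eef_pos: [0.438, 0.0001, 0.225]
tool_rot: [0.042, 2.715, -0.012]
wrist_force: [1.1, -0.1, -0.0]
finger_gap: 0.998
```

jog_arm --plan '[[[0,0,0.025,0,0,0,1],[0,0,0.05,0,0,0,1],[0,0,0.075,0,0,0,1],[0,0,0.084,0,0,0,1],[0,0,0.084,0,0,0,0.8]]]'

```text
t: 7.67
eef_pos: [0.4708, -0.0015, 0.1454]
tool_rot: [0.045, 2.718, -0.011]
wrist_force: [-0.8, 0.5, 0.2]
finger_gap: 0.885
```

jog_arm --plan '[[[0,0,0,0,0,0,0.1],[0,0,0,0,0,0,0.1],[0,0,0,0,0,0,0.1],[0,0,0,0,0,0,0.1],[0,0,0,0,0,0,0.1]]]'

```text
t: 8.08
eef_pos: [0.4722, 0.0006, 0.147]
tool_rot: [0.042, 2.714, -0.004]
wrist_force: [4.1, 12.0, -1.2]
finger_gap: 0.228
```

jog_arm --plan '[[[0,0,0,0,0,0,0.1],[0,0,0,0,0,0,0.1],[0,0,0,0,0,0,0.1]]]'

```text
t: 8.33
eef_pos: [0.4722, 0.0008, 0.1474]
tool_rot: [0.042, 2.713, -0.003]
wrist_force: [1.5, 3.3, -2.8]
finger_gap: 0.23
```

Run:
```python
from h import *
s=st();M=rot(s['tool_rot']);print(W2L(s['eef_pos']-M[:,2]*.0187))
e=arc([.07,.14,.21,.28,.35]);e=arc([.07,.14,.21,.28,.35],e);print(e)
```

```text
t 8.33 p [0.4722 0.0008 0.1474] j [ 0.01   -0.0839 -0.7125  0.5142 -0.0128  0.0383] F [ 1.4714  3.3154 -2.8375] gap 0.23
x,y,z axes [-0.9093  0.0291 -0.4152] [0.0301 0.9995 0.0042] [ 0.4151 -0.0087 -0.9097]
[-0.1618 -0.0238  0.1644]
[0.0109, 0.0027, -0.0049, 1.7, -0.0, 3.6]
[0.0215, 0.0063, -0.0098, 3.3, -0.0, 7.3]
[0.0319, 0.0106, -0.0145, 5.0, -0.1, 10.9]
[0.0421, 0.0158, -0.0191, 6.7, -0.1, 14.6]
[0.0518, 0.0217, -0.0235, 8.3, -0.1, 18.2]
[0.0109, 0.0027, -0.0049, 1.7, -0.0, 3.6]
[0.0215, 0.0063, -0.0098, 3.3, -0.0, 7.3]
[0.0319, 0.0106, -0.0145, 5.0, -0.1, 10.9]
[0.0421, 0.0158, -0.0191, 6.7, -0.1, 14.6]
[0.0518, 0.0217, -0.0235, 8.3, -0.1, 18.2]
(array([0.3712, 0.0654, 0.1474]), array([[-0.6767,  0.6669,  0.3119],
       [ 0.6081,  0.7451, -0.274 ],
       [-0.4152,  0.0042, -0.9097]]))
```

jog_arm --plan '[[[0.011,0.0027,-0.005,1.7,0,3.6,0.1],[0.0215,0.0063,-0.01,3.3,0,7.3,0.1],[0.032,0.0106,-0.0145,5,-0.1,10.9,0.1],[0.042,0.0158,-0.019,6.7,-0.1,14.6,0.1],[0.052,0.0217,-0.0235,8.3,-0.1,18.2,0.1]]]'

```text
t: 8.75
eef_pos: [0.4155, 0.0244, 0.1476]
tool_rot: [0.519, 2.667, -0.105]
wrist_force: [3.3, 4.0, -4.6]
finger_gap: 0.229
```

jog_arm --plan '[[[0.011,0.0027,-0.005,1.7,0,3.6,0.1],[0.0215,0.0063,-0.01,3.3,0,7.3,0.1],[0.032,0.0106,-0.0145,5,-0.1,10.9,0.1],[0.042,0.0158,-0.019,6.7,-0.1,14.6,0.1],[0.052,0.0217,-0.0235,8.3,-0.1,18.2,0.1]]]'

```text
t: 9.17
eef_pos: [0.3703, 0.0663, 0.1477]
tool_rot: [0.984, 2.547, -0.206]
wrist_force: [4.1, 2.3, -6.2]
finger_gap: 0.229
```

Run:
```python
from h import *
s=st();M=rot(s['tool_rot']);g=W2L(s['eef_pos']-M[:,2]*.0187);print(g, 'gate angle est',np.arctan2(-(g[0]+.058),-(g[1]-.119))-np.arctan2(.048,.172))
e=arc([.07,.14,.21,.28,.35]);e=arc([.07,.14,.21,.28],e);print(e)
```

```text
t 9.17 p [0.3703 0.0663 0.1477] j [ 0.5024 -0.0886 -0.6842  0.8201 -0.4027  1.2077] F [ 4.1343  2.3318 -6.1944] gap 0.229
x,y,z axes [-0.6721  0.612  -0.4168] [0.6709 0.7415 0.0069] [ 0.3133 -0.275  -0.909 ]
[-0.23    0.0778  0.1647] gate angle est 1.0634784355789464
[0.0109, 0.0027, -0.005, 1.7, -0.0, 3.6]
[0.0215, 0.0063, -0.0098, 3.3, -0.1, 7.3]
[0.032, 0.0107, -0.0146, 5.0, -0.1, 10.9]
[0.0421, 0.0159, -0.0192, 6.7, -0.1, 14.6]
[0.0518, 0.0218, -0.0236, 8.4, -0.1, 18.2]
[0.0109, 0.0027, -0.005, 1.7, -0.0, 3.6]
[0.0215, 0.0063, -0.0098, 3.3, -0.1, 7.3]
[0.032, 0.0107, -0.0146, 5.0, -0.1, 10.9]
[0.0421, 0.0159, -0.0192, 6.7, -0.1, 14.6]
(array([0.3351, 0.1689, 0.1477]), array([[-0.1825,  0.979 ,  0.0911],
       [ 0.8905,  0.2039, -0.4068],
       [-0.4168,  0.0069, -0.909 ]]))
```

jog_arm --plan '[[[0.011,0.0027,-0.005,1.7,0,3.6,0.1],[0.0215,0.0063,-0.01,3.3,0,7.3,0.1],[0.032,0.0107,-0.0146,5,-0.1,10.9,0.1],[0.042,0.0159,-0.0192,6.7,-0.1,14.6,0.1],[0.052,0.0218,-0.0236,8.4,-0.1,18.2,0.1]]]'

```text
t: 9.58
eef_pos: [0.3421, 0.1212, 0.1476]
tool_rot: [1.428, 2.356, -0.304]
wrist_force: [1.8, 0.0, -3.9]
finger_gap: 0.228
```

jog_arm --plan '[[[0.011,0.0027,-0.005,1.7,0,3.6,0.1],[0.0215,0.0063,-0.01,3.3,-0.1,7.3,0.1],[0.032,0.0107,-0.0146,5,-0.1,10.9,0.1],[0.036,0.0127,-0.0165,5.7,-0.1,12.4,0.1],[0.036,0.0127,-0.0165,5.7,-0.1,12.4,0.1]]]'

```text
t: 10.0
eef_pos: [0.3345, 0.1632, 0.1471]
tool_rot: [1.713, 2.187, -0.37]
wrist_force: [-3.4, -0.8, -1.5]
finger_gap: 0.229
```

Run:
```python
from h import *
s=st();M=rot(s['tool_rot']);g=W2L(s['eef_pos']-M[:,2]*.0187);print(g, 'gate angle est',np.arctan2(-(g[0]+.058),-(g[1]-.119))-np.arctan2(.048,.172))
```

```text
t 10.0 p [0.3345 0.1632 0.1471] j [ 0.7584  0.1805 -0.4011  1.2087 -0.3724  2.1289] F [-3.4001 -0.7513 -1.5146] gap 0.229
x,y,z axes [-0.2169  0.8829 -0.4165] [0.9707 0.2402 0.0035] [ 0.1031 -0.4036 -0.9091]
[-0.2241  0.1819  0.1641] gate angle est 1.6607973129356022
```

jog_arm --plan '[[[0,0,0,0,0,0,0.6],[0,0,0,0,0,0,0.7],[0,0,0,0,0,0,0.7],[0,0,0,0,0,0,0.7]]]'

```text
t: 10.33
eef_pos: [0.3348, 0.1631, 0.1473]
tool_rot: [1.713, 2.186, -0.369]
wrist_force: [0.2, 0.9, 0.4]
finger_gap: 0.701
```

jog_arm --plan '[[[0,0,-0.02,0,0,0,0.7],[0,0,-0.06,0,0,0,0.7],[0,0,-0.1,0,0,0,0.7],[0,0,-0.14,0,0,0,0.8],[0,0,-0.18,0,0,0,1]]]'

```text
t: 10.75
eef_pos: [0.3157, 0.2357, 0.3132]
tool_rot: [1.714, 2.186, -0.367]
wrist_force: [1.0, 1.1, 0.2]
finger_gap: 0.922
```

jog_arm --plan '[[[0,0,-0.04,0,0,0,1],[-0.01,0,-0.07,0,0,0,1],[-0.02,0,-0.1,0,0,0,1],[-0.02,0,-0.1,0,0,0,1]]]'

```text
t: 11.08
eef_pos: [0.3099, 0.2591, 0.4172]
tool_rot: [1.715, 2.186, -0.357]
wrist_force: [1.1, 1.4, -0.6]
finger_gap: 1.0
```

Run:
```python
from h import *
s=st();h=np.radians(100);x=np.array([np.cos(h),np.sin(h),0]);z=np.array([0,0,-1.]);M=np.c_[x,np.cross(z,x),z]
go(np.array([.39,-.155,.39]),M,4); go(np.array([.39,-.175,.24]),M,1,(np.array([.39,-.155,.39]),M))
```

```text
t 11.08 p [0.3099 0.2591 0.4172] j [ 0.9432  0.209   0.3367  1.974  -0.3276  2.3193] F [ 1.088   1.3751 -0.6152] gap 1.0
x,y,z axes [-0.2146  0.8855 -0.412 ] [0.9706 0.2406 0.0114] [ 0.1092 -0.3975 -0.9111]
dist 0.423 ang 24.6
call 1 [-0.0932, -0.0056, 0.0495, 0.4, 6.1, 0.9]
call 2 [-0.098, -0.0037, 0.0394, 0.4, 6.1, 0.9]
call 3 [-0.1016, -0.0019, 0.0288, 0.4, 6.1, 0.9]
call 4 [-0.1041, -0.0, 0.0179, 0.4, 6.1, 0.9]
dist 0.151 ang 0.0
call 1 [-0.0197, -0.0035, 0.15, 0.0, 0.0, 0.0]
```

jog_arm --plan '[[[-0.031,-0.002,0.016,0,2,0.3,1],[-0.062,-0.004,0.033,0.3,4,0.6,1],[-0.093,-0.0056,0.0495,0.4,6.1,0.9,1]]]'

```text
t: 11.33
eef_pos: [0.33, 0.1551, 0.41]
tool_rot: [1.79, 2.249, -0.273]
wrist_force: [0.9, -0.3, 0.6]
finger_gap: 0.998
```

jog_arm --plan '[[[-0.033,-0.001,0.013,0,2,0.3,1],[-0.065,-0.002,0.026,0.3,4,0.6,1],[-0.098,-0.0037,0.0394,0.4,6.1,0.9,1]]]'

```text
t: 11.58
eef_pos: [0.35, 0.05, 0.4032]
tool_rot: [1.865, 2.307, -0.183]
wrist_force: [1.4, -0.6, 0.4]
finger_gap: 0.997
```

jog_arm --plan '[[[-0.034,-0.001,0.01,0,2,0.3,1],[-0.068,-0.002,0.019,0.3,4,0.6,1],[-0.1016,-0.002,0.0288,0.4,6.1,0.9,1]]]'

```text
t: 11.83
eef_pos: [0.3695, -0.0546, 0.3967]
tool_rot: [1.94, 2.36, -0.089]
wrist_force: [1.6, 1.0, -0.7]
finger_gap: 0.997
```

jog_arm --plan '[[[-0.034,0,0.006,0,2,0.3,1],[-0.068,0,0.012,0.3,4,0.6,1],[-0.104,0,0.018,0.4,6.1,0.9,1],[-0.104,0,0.018,0.4,6.1,0.9,1]]]'

```text
t: 12.17
eef_pos: [0.3901, -0.1644, 0.3878]
tool_rot: [-2.021, -2.401, -0.006]
wrist_force: [-0.1, 0.7, -1.0]
finger_gap: 1.0
```

jog_arm --plan '[[[-0.007,0,0.035,0,0,0,1],[-0.014,-0.001,0.07,0,0,0,1],[-0.02,-0.0035,0.105,0,0,0,1],[-0.02,-0.0035,0.14,0,0,0,1],[-0.02,-0.0035,0.15,0,0,0,1]]]'

```text
t: 12.58
eef_pos: [0.3875, -0.1835, 0.2331]
tool_rot: [-2.019, -2.396, -0.004]
wrist_force: [-0.8, 0.7, -0.5]
finger_gap: 1.005
```

Run:
```python
from h import *
cam('wrist');s=st(); d=cam('wrist','w6.png');np.savez('w6.npz',image=d['image'],P=cloud(d));d=cam('top','t6.png')
```

```text
t 12.63 p [ 0.3875 -0.1833  0.2334] j [-0.4449  0.0783 -0.205   1.2953  0.0044  0.9555] F [ 0.5237  1.2898 -0.657 ] gap 0.999
x,y,z axes [-0.1696  0.9855  0.0081] [ 0.9855  0.1696 -0.0039] [-0.0052  0.0073 -1.    ]
```

View pics/w6.png

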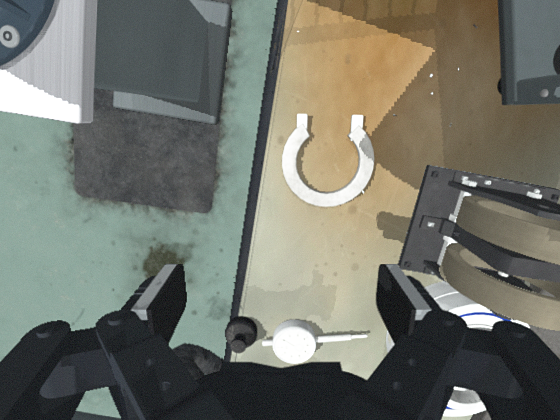

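The gauge shows clearly at (328,160) with its jaws up and its bow down at (328,200). Next is a fine measurement.

Run:
```python
from h import *
from scipy.optimize import least_squares
d=cam('wrist');I=d['image'];P=cloud(d);h=P[...,2]
m=((h>.006)&(h<.016)).astype(np.uint8);m[:105]=0;m[215:]=0;m[:,:270]=0;m[:,385:]=0
n,l,q,c=cv2.connectedComponentsWithStats(m);k=1+np.argmax(q[1:,4]);print(q[k],np.median(h[l==k]))
vv,uu=np.nonzero(l==k);G=plane(d,np.c_[uu,vv],.011)[:,:2]
x0=plane(d,[[328,160]],.011)[0,:2]
f=least_squares(lambda x:np.maximum(0,np.abs(np.hypot(*(G-x).T)-.043)-.009),x0,loss='soft_l1',f_scale=.001);x=f.x
rad=np.hypot(*(G-x).T);print('c',x,f.cost,np.percentile(rad,[1,5,50,95,99]))
a=np.degrees(np.arctan2(*((G-x)[:,::-1].T)))%360;
# gap edges: at radii .034-.05
aa=a[(rad<.05)];print(np.histogram(aa,np.arange(50,150,4)))
rc=cv2.minAreaRect((G*1000).astype(np.float32));print(rc)
t=np.sort(aa);gp=np.diff(t);i=np.argmax(gp);print('gap',t[i],t[i+1],'mid',(t[i]+t[i+1])/2)
# jaw tips: rad>.053
print('jaws',G[rad>.0545].mean(0), np.degrees(np.arctan2(*((G[rad>.0545].mean(0)-x)[::-1]))))
```

```text
[ 279  113   92   91 2959] 0.010303556639679079
c [ 0.434  -0.1502] 0.00031630670171734415 [0.0344 0.0367 0.0453 0.0531 0.0561]
(array([40, 43, 36, 24, 11,  1,  0,  0,  0,  0,  0,  0,  0,  0,  0,  0,  0,
        0,  0,  0, 13, 25, 38, 38]), array([ 50,  54,  58,  62,  66,  70,  74,  78,  82,  86,  90,  94,  98,
       102, 106, 110, 114, 118, 122, 126, 130, 134, 138, 142, 146]))
((434.78887939453125, -152.91854858398438), (103.04254150390625, 101.61287689208984), 10.010814666748047)
gap 70.18487813957408 130.17761923701565 mid 100.18124868829486
jaws [ 0.4299 -0.1044] 95.18798300901737
```

Run:
```python
from h import *
s=st();h=np.radians(100);x=np.array([np.cos(h),np.sin(h),0]);z=np.array([0,0,-1.]);M=np.c_[x,np.cross(z,x),z]
a=np.array([.392,-.1595,.08]);go(a,M,1);go(np.array([.392,-.1595,.004]),M,1,(a,M))
```

```text
t 12.78 p [ 0.3903 -0.1841  0.2385] j [-0.4441  0.0758 -0.1945  1.3011  0.0045  0.9555] F [-0.2033  0.1218  0.0939] gap 1.0
x,y,z axes [-0.1704  0.9854  0.0041] [0.9854 0.1704 0.0021] [ 0.0014  0.0044 -1.    ]
dist 0.160 ang 0.3
call 1 [0.0233, 0.0056, 0.1587, 0.1, -0.2, -0.2]
dist 0.076 ang 0.0
call 1 [0.0, 0.0, 0.076, 0.0, 0.0, 0.0]
```

jog_arm --plan '[[[0.006,0.0015,0.04,0,0,0,0.7],[0.012,0.003,0.08,0,0,0,0.7],[0.018,0.0045,0.12,0,0,0,0.7],[0.0233,0.0056,0.1587,0.1,-0.2,-0.2,0.7],[0.0233,0.0056,0.1587,0.1,-0.2,-0.2,0.7]]]'

```text
t: 13.2
eef_pos: [0.3893, -0.1577, 0.0761]
tool_rot: [-2.014, -2.403, 0.002]
wrist_force: [-2.8, 0.8, -0.1]
finger_gap: 0.698
```

Run:
```python
from h import *
s=st();h=np.radians(100);x=np.array([np.cos(h),np.sin(h),0]);z=np.array([0,0,-1.]);M=np.c_[x,np.cross(z,x),z]
go(np.array([.392,-.1595,.004]),M,1)
```

```text
t 13.2 p [ 0.3893 -0.1577  0.0761] j [-0.3854  0.1827 -0.5179  0.877   0.0006  1.0097] F [-2.8436  0.7911 -0.1292] gap 0.698
x,y,z axes [-0.1748  0.9846  0.0041] [ 0.9846  0.1748 -0.0053] [-0.006   0.0031 -1.    ]
dist 0.072 ang 0.4
call 1 [-0.0025, 0.0028, 0.0721, -0.3, -0.2, 0.1]
```

jog_arm --plan '[[[-0.001,0.002,0.03,0,0,0,0.7],[-0.0025,0.003,0.055,0,0,0,0.7],[-0.0025,0.003,0.067,-0.3,-0.2,0,0.7],[-0.0025,0.003,0.072,-0.3,-0.2,0,0.7],[-0.0025,0.003,0.072,-0.3,-0.2,0,0.7]]]'

```text
t: 13.62
eef_pos: [0.3934, -0.16, 0.0052]
tool_rot: [2.018, 2.408, 0.001]
wrist_force: [-0.3, -0.0, 0.2]
finger_gap: 0.703
```

jog_arm --plan '[[[0,0,0,0,0,0,0.1],[0,0,0,0,0,0,0.1],[0,0,0,0,0,0,0.1],[0,0,0,0,0,0,0.1],[0,0,0,0,0,0,0.1]]]' --newtons 90

```text
t: 14.03
eef_pos: [0.3939, -0.1605, 0.0067]
tool_rot: [2.017, 2.405, 0.001]
wrist_force: [-4.5, 0.7, 17.6]
finger_gap: 0.15
```

jog_arm --plan '[[[0,0,0,0,0,0,0.1],[0,0,0,0,0,0,0.1],[0,0,0,0,0,0,0.1],[0,0,0,0,0,0,0.1]]]'

```text
t: 14.37
eef_pos: [0.3941, -0.1607, 0.0069]
tool_rot: [2.017, 2.405, 0.001]
wrist_force: [-1.1, -1.2, 3.0]
finger_gap: 0.15
```

Run:
```python
from h import *
s=st()
```

```text
t 14.37 p [ 0.3941 -0.1607  0.0069] j [-0.3869  0.2772 -0.6166  0.6742 -0.0003  1.0087] F [-1.1199 -1.1899  2.9789] gap 0.15
x,y,z axes [-0.1743  0.9847 -0.0018] [0.9847 0.1743 0.0023] [ 0.0025 -0.0013 -1.    ]
```

The grip is on. I'll lift, and also fit a small kinematic model from the logged poses to check that a horizontal tool is reachable.

jog_arm --plan '[[[0,0,-0.02,0,0,0,0.1],[0,0,-0.06,0,0,0,0.1],[0,0,-0.1,0,0,0,0.1],[0,0,-0.14,0,0,0,0.1],[0,0,-0.18,0,0,0,0.1]]]'

```text
t: 14.78
eef_pos: [0.3927, -0.1599, 0.1884]
tool_rot: [2.018, 2.407, 0.0]
wrist_force: [2.1, -0.8, -5.6]
finger_gap: 0.144
```

```bash
cat > kin.py <<'E'
from h import *
from scipy.optimize import least_squares
D=np.array([[.1773,-.4938,.2308,-1.226,.2387,-.014,1.3192,0],[.3539,-.1623,.2603,-.9092,-.2184,-.5794,.9756,.6249],[.4716,-.0235,.2136,-.408,-.238,-.9354,.1687,.5697],
[.5399,0,.1538,-.2636,-.0054,-.9898,-.176,.4765],[.4793,.0036,.177,-.0121,-.238,-1.1192,-.1878,.0308],[.4803,.0016,.2739,-.0191,-.4048,-.8963,.1955,.035],
[.4722,.0008,.1474,.01,-.0839,-.7125,.5142,-.0128],[.3703,.0663,.1477,.5024,-.0886,-.6842,.8201,-.4027],[.3345,.1632,.1471,.7584,.1805,-.4011,1.2087,-.3724],
[.3099,.2591,.4172,.9432,.209,.3367,1.974,-.3276],[.3903,-.1841,.2385,-.4441,.0758,-.1945,1.3011,.0045],[.3941,-.1607,.0069,-.3869,.2772,-.6166,.6742,-.0003]])
e=lambda s,a:R.from_euler(s,a).as_matrix()
def fk(x,j,pos=True):
    h,r0,a,a2,b,b2,c,c2,L=x
    R1=e('z',j[0]);R2=R1@e('y',j[1]);R3=R2@e('y',-j[2]);R4=R3@e('y',j[3]);R5=R4@e('z',j[4])
    p=R1@[r0,0,h]+R2@[a2,0,a]+R3@[b,0,b2]+R4@[c,0,c2]+R5@[L,0,0]
    return p,R5[:,0]
f=least_squares(lambda x:np.concatenate([fk(x,d[3:])[0]-d[:3] for d in D]),[.1,0,.4,0,.4,0,.1,0,.2]);X=f.x
if __name__=='__main__':
    print(X,'rms',np.sqrt((f.fun**2).mean()),'max',abs(f.fun).max())
lo=np.array([-2.66,-1.03,-1.14,-1.82,-1.45]);hi=np.array([2.66,1.9,1.46,2.27,1.34])
def ik(p,zd):
    best=None
    for g in ([0,.3,-.8,-.9,.3],[0.3,0,-.5,0,0],[-.2,.6,-.3,-.8,.5]):
        q=least_squares(lambda j:np.r_[(fk(X,j)[0]-p)*5,fk(X,j)[1]-zd],g,bounds=(lo,hi))
        if best is None or q.cost<best.cost: best=q
    return best.x,np.sqrt(2*best.cost)
E
cat > p.py <<'E'
from kin import *
st()
OFF=np.array([.0015,.043,.0069])
for pitch in (0,10,20,30):
    M=tool(pitch,21,0,1)
    for o in ([-.17,0,.135],[-.10,0,.13],[.02,0,.13],[.02,0,.1]):
        p=L2W(o)-M@OFF; j,er=ik(p,M[:,2]); print(pitch,o,p,'j',j,'err %.3f'%er)
t=np.load('w5.npz');P=t['P']
for n,u,v in(('plug foot',145,260),('plug top',97,200),('ring',291,225)): print(n,W2L(P[v,u]))
d=r.get_image('wrist');print(np.array(d['hand_eye']))
E
python3 kin.py; python3 p.py
```

```text
[ 0.1953  0.      0.5723  0.0001  0.3961  0.025   0.1389 -0.      0.3068] rms 3.171916260760138e-05 max 6.678527970735426e-05
t 14.78 p [ 0.3927 -0.1599  0.1884] j [-0.3867  0.0854 -0.315   1.1691 -0.0001  1.0088] F [ 2.1146 -0.8473 -5.6415] gap 0.144
x,y,z axes [-0.1745  0.9847 -0.0008] [0.9847 0.1745 0.001 ] [ 0.0011 -0.0006 -1.    ]
0 [-0.17, 0, 0.135] [ 0.4573 -0.0223  0.1365] j [-0.8218  0.3704 -1.14   -0.3568  1.34  ] err 0.376
0 [-0.1, 0, 0.13] [0.5226 0.0027 0.1315] j [-0.6181  0.4883 -1.14   -0.8755  1.2369] err 0.424
0 [0.02, 0, 0.13] [0.6346 0.0458 0.1315] j [-0.307   0.8653 -1.14   -1.82    0.8694] err 0.284
0 [0.02, 0, 0.1] [0.6346 0.0458 0.1015] j [-0.3053  0.9122 -1.14   -1.82    0.8609] err 0.292
10 [-0.17, 0, 0.135] [ 0.4576 -0.0222  0.1377] j [-0.7873  0.2827 -1.14   -0.3263  1.2456] err 0.303
10 [-0.1, 0, 0.13] [0.523  0.0029 0.1327] j [-0.5368  0.3103 -1.14   -0.6943  1.0166] err 0.325
10 [0.02, 0, 0.13] [0.635  0.0459 0.1327] j [-0.24    0.5563 -1.14   -1.2969  0.6851] err 0.200
10 [0.02, 0, 0.1] [0.635  0.0459 0.1027] j [-0.2548  0.6702 -1.14   -1.404   0.7229] 
[... 322 characters left out ...]
0.6355 0.0461 0.1038] j [-0.1789  0.5054 -1.14   -1.1477  0.5399] err 0.100
30 [-0.17, 0, 0.135] [ 0.4588 -0.0217  0.1397] j [-0.5295 -0.036  -1.14   -0.2269  0.7544] err 0.106
30 [-0.1, 0, 0.13] [0.5242 0.0033 0.1347] j [-0.3349  0.088  -1.14   -0.4956  0.6039] err 0.077
30 [0.02, 0, 0.13] [0.6362 0.0464 0.1347] j [-0.1252  0.285  -1.0575 -0.7627  0.4213] err 0.000
30 [0.02, 0, 0.1] [0.6362 0.0464 0.1047] j [-0.1252  0.3817 -1.096  -0.8978  0.4213] err 0.000
plug foot [0.0156 0.0963 0.0495]
plug top [0.0178 0.0968 0.176 ]
ring [ 0.0102 -0.0976  0.0326]
[[ 0.0002  0.9585  0.285   0.0734]
 [ 1.      0.0001 -0.001   0.    ]
 [-0.0009  0.285  -0.9585 -0.1422]
 [ 0.      0.      0.      1.    ]]
```

```bash
cat > q.py <<'E'
from kin import *
OFF=np.array([.0015,.043,.0069])
def pose(pitch,o): M=tool(pitch,21,0,1); return L2W(o)-M@OFF,M
def chk(a,b,n):
    rv=R.from_matrix(a[1].T@b[1]).as_rotvec()
    for i in range(1,n+1):
        M=a[1]@R.from_rotvec(rv*i/n).as_matrix();p=a[0]+(b[0]-a[0])*i/n;j,er=ik(p,M[:,2]);o=p+M@OFF
        print('  p',p,'gauge locker',W2L(o),'j',j,'err %.3f'%er)
E
cat > q1.py <<'E'
from q import *
s=r.get_state();S=(np.array(s['eef_pos']),rot(s['tool_rot']))
B=pose(45,[-.17,0,.20]);C=pose(38,[-.09,0,.137]);Dd=pose(31,[.002,0,.135]);E=pose(31,[.002,0,.103])
for a,b,n in((S,B,4),(B,C,1),(C,Dd,1),(Dd,E,1)): go(*b,n,a);chk(a,b,n*2)
E
python3 q1.py
```

```text
dist 0.154 ang 107.7
call 1 [0.0316, 0.022, -0.0026, -9.8, -8.0, -23.8]
call 2 [0.0197, 0.0332, -0.0014, -9.8, -8.0, -23.8]
call 3 [0.0047, 0.0382, 0.0031, -9.8, -8.0, -23.8]
call 4 [-0.01, 0.0359, 0.0099, -9.8, -8.0, -23.8]
  p [ 0.4038 -0.1437  0.1968] gauge locker [-0.2269 -0.1353  0.1935] j [-0.3363 -0.0013 -0.3937  1.0576 -0.0078] err 0.000
  p [ 0.4119 -0.1262  0.1981] gauge locker [-0.2142 -0.1132  0.1972] j [-0.2965 -0.078  -0.4848  0.934  -0.0011] err 0.000
  p [ 0.4199 -0.1087  0.1994] gauge locker [-0.2035 -0.0912  0.2001] j [-0.2702 -0.1474 -0.5741  0.8086  0.024 ] err 0.000
  p [ 0.428  -0.0912  0.2007] gauge locker [-0.1946 -0.07    0.202 ] j [-0.2602 -0.2058 -0.6592  0.6841  0.0716] err 0.000
  p [ 0.436  -0.0737  0.202 ] gauge locker [-0.1871 -0.05    0.2029] j [-0.2678 -0.2489 -0.7367  0.5647  0.1449] err 0.000
  p [ 0.444  -0.0562  0.2033] gauge locker [-0.1808 -0.0315  0.2028] j [-0.2919 -0.2721 -0.803   0.4555  0.2435] err 0.000
  p [ 0.4521 -0.0387  0.2046] gauge locker [-0.1753 -0.0147  0.2018] j [-0.3277 -0.2718 -0.854   0.3627  0.3627] err 0.000
  p [ 0.4601 -
[... 307 characters left out ...]
072 0.1424] gauge locker [-0.09   0.     0.137] j [-0.2521  0.0232 -1.0682 -0.3269  0.4746] err 0.000
dist 0.091 ang 7.0
call 1 [-0.0542, -0.0, 0.0736, -0.0, -7.0, -0.0]
  p [0.5768 0.0236 0.1411] gauge locker [-0.044  0.     0.136] j [-0.1943  0.128  -1.0736 -0.5199  0.4537] err 0.000
  p [0.6195 0.0399 0.1398] gauge locker [ 0.002 -0.     0.135] j [-0.1442  0.2355 -1.0651 -0.6975  0.4324] err 0.000
dist 0.032 ang 0.0
call 1 [0.0274, 0.0, 0.0165, 0.0, 0.0, 0.0]
  p [0.6195 0.0399 0.1238] gauge locker [ 0.002 -0.     0.119] j [-0.1442  0.2861 -1.0882 -0.7711  0.4324] err 0.000
  p [0.6195 0.0399 0.1078] gauge locker [ 0.002 -0.     0.103] j [-0.1442  0.3396 -1.1099 -0.8464  0.4324] err 0.000
```

jog_arm --plan '[[[0.008,0.005,0,-2.4,-2,-6,0.1],[0.016,0.011,-0.001,-4.9,-4,-11.9,0.1],[0.024,0.0165,-0.002,-7.3,-6,-17.8,0.1],[0.0316,0.022,-0.0026,-9.8,-8,-23.8,0.1]]]'

```text
t: 15.17
eef_pos: [0.4116, -0.1255, 0.1975]
tool_rot: [1.362, 2.576, 0.062]
wrist_force: [0.0, -0.6, -4.4]
finger_gap: 0.148
```

jog_arm --plan '[[[0.005,0.008,0,-2.4,-2,-6,0.1],[0.01,0.0166,-0.001,-4.9,-4,-11.9,0.1],[0.015,0.025,-0.001,-7.3,-6,-17.8,0.1],[0.0197,0.0332,-0.0014,-9.8,-8,-23.8,0.1]]]'

```text
t: 15.5
eef_pos: [0.4266, -0.0893, 0.1991]
tool_rot: [0.721, 2.608, 0.109]
wrist_force: [-0.3, -0.3, -4.6]
finger_gap: 0.147
```

jog_arm --plan '[[[0.001,0.0095,0.001,-2.4,-2,-6,0.1],[0.0025,0.019,0.0015,-4.9,-4,-11.9,0.1],[0.0035,0.0285,0.002,-7.3,-6,-17.8,0.1],[0.0047,0.0382,0.003,-9.8,-8,-23.8,0.1]]]'

```text
t: 15.83
eef_pos: [0.441, -0.0532, 0.2005]
tool_rot: [0.108, 2.516, 0.148]
wrist_force: [1.0, 0.6, -5.1]
finger_gap: 0.149
```

jog_arm --plan '[[[-0.0025,0.009,0.0025,-2.4,-2,-6,0.1],[-0.005,0.018,0.005,-4.9,-4,-11.9,0.1],[-0.0075,0.027,0.0075,-7.3,-6,-17.8,0.1],[-0.01,0.036,0.01,-9.8,-8,-23.8,0.1],[-0.01,0.036,0.01,-9.8,-8,-23.8,0.1]]]'

```text
t: 16.25
eef_pos: [0.4553, -0.0172, 0.2009]
tool_rot: [-0.46, 2.319, 0.18]
wrist_force: [-0.1, -0.5, -5.5]
finger_gap: 0.143
```

Run:
```python
from q import *
cam('top');st();d=cam('wrist','w7.png');P=cloud(d);T=np.array(d['hand_eye']);s=r.get_state()
Q=(P-s['eef_pos'])@rot(s['tool_rot']);np.savez('w7.npz',image=d['image'],Q=Q,P=P)
m=(d['image'].min(2)>100)&(np.abs(Q[...,2]+.004)<.02)&(Q[...,1]>-.03)&(Q[...,1]<.12)&(np.abs(Q[...,0])<.08)
q=Q[m];print(len(q),np.percentile(q,[1,50,99],axis=0)); rc=cv2.minAreaRect((q[:,:2]*1000).astype(np.float32));print(rc)
```

```text
t 16.3 p [ 0.4554 -0.0181  0.2011] j [-0.3663 -0.2486 -0.8972  0.2897  0.4969 -0.584 ] F [ 0.1911 -0.8601 -5.174 ] gap 0.145
x,y,z axes [-0.6568 -0.2672 -0.7052] [-0.372   0.9282 -0.0052] [ 0.6559  0.2589 -0.709 ]
12234 [[-0.0302 -0.0098 -0.0197]
 [ 0.0152  0.0682 -0.0025]
 [ 0.0525  0.0934  0.0061]]
((2.37225341796875, 38.39995574951172), (114.7204818725586, 101.51763916015625), 89.61228942871094)
```

View pics/w7.png

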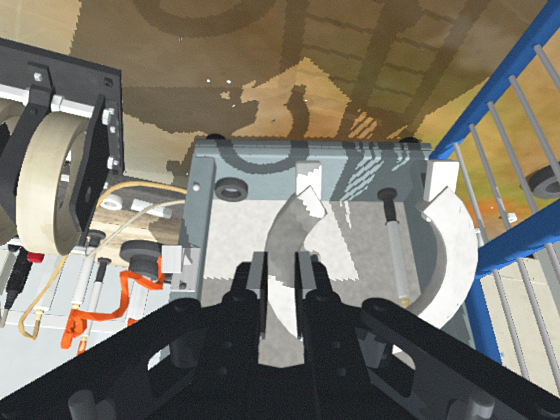

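The gauge sits squarely in the grip, its jaw tips level at (308,175) and (442,180). It spans −0.010 to +0.093 across the tool, which matches the planned offset. Next is entry.

```bash
sed -i 's/OFF=np.array.*/OFF=np.array([.001,.042,.0078])/' q.py
python3 - <<'E'
from q import *
s=r.get_state();S=(np.array(s['eef_pos']),rot(s['tool_rot']))
C=pose(38,[-.09,0,.140]);go(*C,1,S)
E
```

```text
dist 0.099 ang 7.2
call 1 [-0.0181, -0.0041, 0.0971, 0.4, -7.1, 0.7]
```

jog_arm --plan '[[[-0.004,-0.001,0.024,0.1,-1.8,0.2,0.1],[-0.009,-0.002,0.048,0.2,-3.6,0.4,0.1],[-0.0135,-0.003,0.073,0.3,-5.4,0.6,0.1],[-0.018,-0.004,0.097,0.4,-7.1,0.7,0.1],[-0.018,-0.004,0.097,0.4,-7.1,0.7,0.1]]]'

```text
t: 16.77
eef_pos: [0.5341, 0.0083, 0.1424]
tool_rot: [-0.404, 2.208, 0.201]
wrist_force: [-1.0, -0.0, -5.8]
finger_gap: 0.148
```

Run:
```python
from q import *
cam('top');s=st();S=(np.array(s['eef_pos']),rot(s['tool_rot']));print('gauge',W2L(S[0]+S[1]@OFF))
d=cam('wrist','w8.png');P=cloud(d);D=W2L(P)
m=(np.abs(D[...,1])<.03)&(D[...,0]>-.03)&(D[...,0]<.036)&(D[...,2]>.09)&(D[...,2]<.175)
print('hook-region pts',m.sum(),np.percentile(D[m],[2,50,98],axis=0) if m.any() else '')
mid=pose(34,[-.04,0,.138]);go(*mid,1,S);go(*pose(31,[.002,0,.136]),1,mid)
```

```text
t 16.82 p [0.5324 0.0084 0.1425] j [-0.2483  0.017  -1.0653 -0.3128  0.4703 -0.4086] F [-1.8082  0.2751 -4.5805] gap 0.143
x,y,z axes [-0.5806 -0.2182 -0.7844] [-0.3564  0.9343  0.004 ] [ 0.732   0.2819 -0.6203]
gauge [-0.0901  0.0008  0.137 ]
hook-region pts 204 [[-0.0108 -0.0036  0.1271]
 [-0.0062  0.0001  0.1353]
 [-0.0009  0.0036  0.1466]]
dist 0.050 ang 4.3
call 1 [-0.0315, -0.0007, 0.0386, 0.0, -4.3, -0.3]
dist 0.042 ang 3.0
call 1 [-0.0214, 0.0, 0.0359, -0.0, -3.0, -0.0]
```

View pics/w8.png

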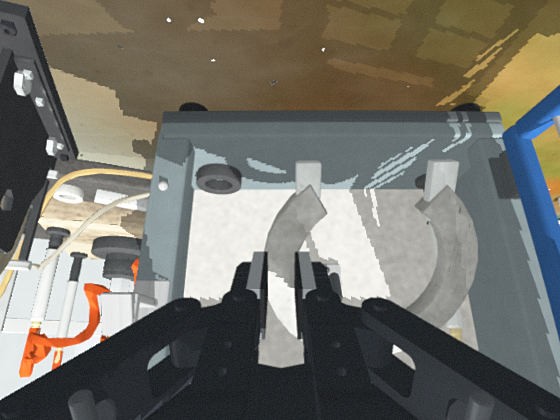

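The range points place the hook's nose at locker (−0.006, 0.000), z up to about 0.147, exactly where expected. I'll go over the nose.

jog_arm --plan '[[[-0.008,0,0.01,0,-1.1,0,0.1],[-0.016,0,0.0193,0,-2.1,-0.1,0.1],[-0.024,-0.0005,0.029,0,-3.2,-0.2,0.1],[-0.0315,-0.0007,0.0386,0,-4.3,-0.3,0.1],[-0.0315,-0.0007,0.0386,0,-4.3,-0.3,0.1]]]'

```text
t: 17.28
eef_pos: [0.5801, 0.0253, 0.1453]
tool_rot: [-0.396, 2.134, 0.21]
wrist_force: [-0.3, -0.9, -4.1]
finger_gap: 0.147
```

jog_arm --plan '[[[-0.005,0,0.009,0,-0.8,0,0.1],[-0.0107,0,0.018,0,-1.5,0,0.1],[-0.016,0,0.027,0,-2.3,0,0.1],[-0.0214,0,0.0359,0,-3,0,0.1],[-0.0214,0,0.0359,0,-3,0,0.1]]]'

```text
t: 17.7
eef_pos: [0.62, 0.0401, 0.1438]
tool_rot: [-0.386, 2.082, 0.217]
wrist_force: [0.0, -0.3, -4.3]
finger_gap: 0.148
```

Run:
```python
from q import *
cam('top');s=st();S=(np.array(s['eef_pos']),rot(s['tool_rot']));g=W2L(S[0]+S[1]@OFF);print('gauge',g)
b=S[1]@(np.array([-.034,0,0])+OFF)+S[0];print('inner bow top',W2L(b))
print('down 0.02 in tool',S[1].T@[0,0,-.02], 'to (.002,0,.106):',S[1].T@(L2W([.002,0,.106])-L2W(g)))
```

```text
t 17.75 p [0.619  0.0401 0.1434] j [-0.1437  0.2248 -1.0617 -0.6842  0.4315 -0.2807] F [ 0.6514  0.3275 -4.4853] gap 0.145
x,y,z axes [-0.4803 -0.1847 -0.8574] [-0.3581  0.9337 -0.0006] [ 0.8007  0.3067 -0.5146]
gauge [ 0.0027 -0.0007  0.1385]
inner bow top [ 0.0202 -0.0007  0.1676]
down 0.02 in tool [0.0171 0.     0.0103] to (.002,0,.106): [0.0282 0.0007 0.0161]
```

jog_arm --plan '[[[0.007,0,0.004,0,0,0,0.1],[0.014,0,0.008,0,0,0,0.1],[0.02,0,0.012,0,0,0,0.1],[0.0255,0,0.0155,0,0,0,0.1],[0.0255,0,0.0155,0,0,0,0.1]]]'

```text
t: 18.17
eef_pos: [0.618, 0.0397, 0.1124]
tool_rot: [-0.385, 2.087, 0.218]
wrist_force: [-1.0, 0.6, -4.1]
finger_gap: 0.143
```

jog_arm --plan '[[[0.0017,0,0.001,0,0,0,0.1],[0.0017,0,0.001,0,0,0,0.1],[0.0017,0,0.001,0,0,0,0.1]]]'

```text
t: 18.42
eef_pos: [0.6179, 0.0395, 0.1111]
tool_rot: [-0.385, 2.086, 0.218]
wrist_force: [-0.7, 0.4, -5.1]
finger_gap: 0.145
```

jog_arm --plan '[[[0.0017,0,0.001,0,0,0,0.1],[0.0017,0,0.001,0,0,0,0.1],[0.0017,0,0.001,0,0,0,0.1]]]'

```text
t: 18.67
eef_pos: [0.6179, 0.0395, 0.1092]
tool_rot: [-0.385, 2.086, 0.218]
wrist_force: [-0.8, -0.0, -3.3]
finger_gap: 0.148
```

Run:
```python
from q import *
s=st();S=(np.array(s['eef_pos']),rot(s['tool_rot']));g=W2L(S[0]+S[1]@OFF);print('gauge',g)
b=S[1]@(np.array([-.034,0,0])+OFF)+S[0];print('inner bow top',W2L(b))
```

```text
t 18.67 p [0.6179 0.0395 0.1092] j [-0.1448  0.3316 -1.11   -0.8366  0.4312 -0.2809] F [-0.8251 -0.0186 -3.281 ] gap 0.148
x,y,z axes [-0.4828 -0.1841 -0.8561] [-0.3569  0.9341  0.0004] [ 0.7997  0.3058 -0.5167]
gauge [ 0.0014 -0.0009  0.1044]
inner bow top [ 0.019  -0.0009  0.1335]
```

One more millimetre or two until the hook takes the weight.

jog_arm --plan '[[[0.0015,0,0.001,0,0,0,0.1],[0.0015,0,0.001,0,0,0,0.1],[0.0015,0,0.001,0,0,0,0.1]]]'

```text
t: 18.92
eef_pos: [0.6179, 0.0396, 0.1073]
tool_rot: [-0.385, 2.087, 0.218]
wrist_force: [0.1, 0.0, -4.3]
finger_gap: 0.146
```

jog_arm --plan '[[[0.0013,0,0.0008,0,0,0,0.1],[0.0013,0,0.0008,0,0,0,0.1],[0.0013,0,0.0008,0,0,0,0.1]]]'

```text
t: 19.17
eef_pos: [0.6182, 0.0397, 0.106]
tool_rot: [-0.385, 2.086, 0.218]
wrist_force: [0.0, 0.1, -1.3]
finger_gap: 0.146
```

jog_arm --plan '[[[0,0,0,0,0,0,0.18],[0,0,0,0,0,0,0.22],[0,0,0,0,0,0,0.28],[0,0,0,0,0,0,0.33],[0,0,0,0,0,0,0.33]]]' --newtons 30

```text
t: 19.58
eef_pos: [0.6185, 0.0396, 0.1064]
tool_rot: [-0.385, 2.085, 0.218]
wrist_force: [0.0, -0.1, -0.7]
finger_gap: 0.33
```

Run:
```python
from q import *
s=st();d=cam('wrist','w9.png');cam('scene','s9.png');cam('top','t9.png')
a=cv2.imread('pics/w9.png');b=cv2.imread('pics/t9.png');cv2.imwrite('pics/c9.png',np.hstack([a,cv2.resize(b[120:300,200:340],(240,420))]))
```

```text
t 19.58 p [0.6185 0.0396 0.1064] j [-0.1446  0.3432 -1.1137 -0.8532  0.4315 -0.2807] F [ 0.0462 -0.0616 -0.6959] gap 0.33
x,y,z axes [-0.4817 -0.1842 -0.8568] [-0.3573  0.934   0.0001] [ 0.8002  0.3062 -0.5157]
```

View pics/c9.png

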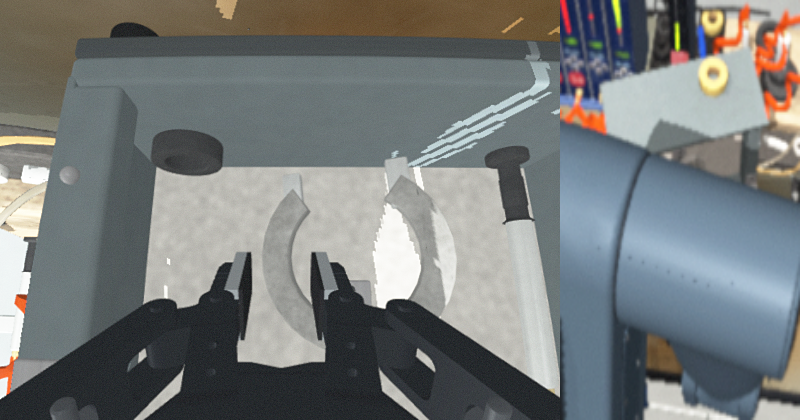

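The gauge hangs free, its jaws at (297,185) and (397,170), and the fingers are clear of it. I'll back out along the tool axis.

jog_arm --plan '[[[0,0,-0.006,0,0,0,0.33],[0,0,-0.012,0,0,0,0.33],[0,0,-0.02,0,0,0,0.33],[0,0,-0.03,0,0,0,0.33],[0,0,-0.042,0,0,0,0.33]]]'

```text
t: 20.15
eef_pos: [0.585, 0.0263, 0.1289]
tool_rot: [-0.386, 2.087, 0.219]
wrist_force: [0.7, -0.5, 0.2]
finger_gap: 0.326
```

jog_arm --plan '[[[0,0,-0.02,0,1,0,0.33],[0,0,-0.04,0,3,0,0.33],[0,0,-0.06,0,5,0,0.33],[0,0,-0.08,0,8,0,0.33],[0,0,-0.1,0,10,0,0.33]]]'

```text
t: 20.57
eef_pos: [0.5033, -0.0046, 0.182]
tool_rot: [-0.418, 2.26, 0.19]
wrist_force: [0.7, -0.5, -0.3]
finger_gap: 0.328
```

jog_arm --plan '[[[0,0,-0.02,0,2,0,0.33],[0,0,-0.04,0,4,0,0.33],[0,0,-0.06,0,6,0,0.33],[0,0,-0.07,0,8,0,0.33],[0,0,-0.07,0,8,0,0.33]]]'

```text
t: 20.98
eef_pos: [0.4542, -0.0243, 0.2314]
tool_rot: [-0.443, 2.394, 0.161]
wrist_force: [0.6, 0.2, 1.1]
finger_gap: 0.333
```

Run:
```python
from q import *
s=st();d=cam('wrist','w10.png');P=cloud(d);D=W2L(P)
m=(d['image'].min(2)>60)&(np.abs(D[...,1])<.07)&(D[...,0]>-.02)&(D[...,0]<.036)&(D[...,2]>.042)&(D[...,2]<.19)
q=D[m];print(m.sum(),np.percentile(q,[1,50,99],axis=0))
I=d['image'];b=(I[...,2]>100)&(I[...,0]<60);Lb=D[b];k=(Lb[:,0]<-.07)&(Lb[:,2]>.03)&(Lb[:,1]>.05);print('gate pts',k.sum())
if k.sum()>30:
    v=cv2.fitLine(Lb[k][:,:2].astype(np.float32),cv2.DIST_HUBER,0,.01,.01).ravel();print(v)
```

```text
t 20.98 p [ 0.4542 -0.0243  0.2314] j [-0.3437 -0.2715 -0.7695  0.4901  0.4384 -0.5766] F [0.6056 0.2439 1.1426] gap 0.333
x,y,z axes [-0.7055 -0.2718 -0.6545] [-0.3572  0.934  -0.0028] [ 0.6121  0.2318 -0.756 ]
2404 [[-0.0057 -0.0495  0.0481]
 [ 0.0097  0.0119  0.1091]
 [ 0.0318  0.0456  0.1465]]
gate pts 7879
[ 0.9965 -0.0833 -0.1373  0.1227]
```

View pics/w10.png

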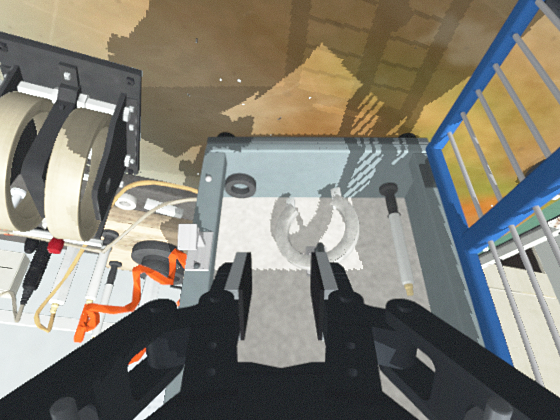

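The gauge hangs at (315,225) with its bow over the hook and jaws down, and the gate angle measures about 1.65 rad. I'll let it settle, check for swing and hand in.

jog_arm --plan '[[[0,0,0,0,0,0,0.33],[0,0,0,0,0,0,0.33],[0,0,0,0,0,0,0.33],[0,0,0,0,0,0,0.33],[0,0,0,0,0,0,0.33]]]'

```text
t: 21.45
eef_pos: [0.4542, -0.0237, 0.2292]
tool_rot: [-0.443, 2.395, 0.164]
wrist_force: [0.2, -0.2, 0.7]
finger_gap: 0.336
```

jog_arm --plan '[[[0,0,0,0,0,0,0.33],[0,0,0,0,0,0,0.33],[0,0,0,0,0,0,0.33],[0,0,0,0,0,0,0.33],[0,0,0,0,0,0,0.33]]]'

```text
t: 21.87
eef_pos: [0.4543, -0.0236, 0.2292]
tool_rot: [-0.443, 2.394, 0.164]
wrist_force: [0.4, 0.3, 0.5]
finger_gap: 0.33
```

jog_arm --plan '[[[0,0,0,0,0,0,0.33],[0,0,0,0,0,0,0.33],[0,0,0,0,0,0,0.33],[0,0,0,0,0,0,0.33],[0,0,0,0,0,0,0.33]]]'

```text
t: 22.28
eef_pos: [0.4543, -0.0237, 0.2292]
tool_rot: [-0.443, 2.394, 0.164]
wrist_force: [0.6, 0.8, 0.3]
finger_gap: 0.331
```

Run:
```python
from q import *
for i in range(6):
    d=cam('wrist');D=W2L(cloud(d))
    m=(d['image'].min(2)>60)&(np.abs(D[...,1])<.07)&(D[...,0]>-.02)&(D[...,0]<.036)&(D[...,2]>.045)&(D[...,2]<.19)
    q=D[m];lo=q[q[:,2]<.08];hi=q[q[:,2]>.125];print(m.sum(),q[:,1].min(),q[:,1].max(),'low mean',lo.mean(0),'high',hi.mean(0))
```

```text
2388 -0.05122009370919712 0.04899492385792935 low mean [ 0.0145 -0.0003  0.0663] high [ 0.014  -0.0009  0.1354]
2386 -0.05117196077109492 0.04911868026103842 low mean [ 0.0147 -0.0006  0.0663] high [ 0.0141 -0.0008  0.1353]
2388 -0.0512129202803293 0.048830947557725136 low mean [ 0.0146 -0.0006  0.0664] high [ 0.014  -0.001   0.1354]
2390 -0.051207053585062536 0.04901246246983945 low mean [ 0.0146 -0.0005  0.0663] high [ 0.014  -0.0008  0.1353]
2391 -0.051169779930982894 0.04870342521076136 low mean [ 0.0147 -0.0007  0.0663] high [ 0.0141 -0.0008  0.1354]
2389 -0.051192491199784126 0.04926915211132643 low mean [ 0.0147 -0.0008  0.0663] high [ 0.014  -0.0007  0.1354]
```

The gauge is motionless, vertical and centred, so I'm handing in.

```bash
python3 -c "
from workcell import r
print(r.hand_in())"
```

```text
the job is handed in; nothing more can be done
None
```

The snap gauge is hanging by its bow on the hook inside the locker, jaws down, and the gate stands open at about 1.65 rad. I handed the job in at about 22.6 s of the 61 s; it reported no verdict.

**What I did:** I lifted the latch bar by the ball knob and pulled the gate to about 0.35 rad. There the last joint was near its limit, so I regripped the knob with the wrist turned half round and drew the gate on open. I then pinched the gauge at one side of its bow and carried it in over the hook's nose. I lowered it until the hook took the weight, let go and backed out.

**Last checks:**
- **Gate:** a line fitted to the gate in the wrist camera gives 1.65 rad open; the requirement is 1.4.
- **Gauge:** six readings in a row agree to within about 0.5 mm, so it is still. It is vertical to about 1 degree and centred on the hook within about 1 mm.
- **Robot:** it stands clear of everything, and the wrist force is about 1 N, which is sensor noise.
- **Bystanders:** none was seen touched or moved. I judged this by eye from the pictures and did not measure each one.

**Disagreement:** the gripper read about 13 mm on the 18 mm bow. It had also read about 3 mm low on the knob, and the gauge sat squarely in the hand.

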